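# Cover the pot and bring the seed ball round on its weighing dish

## Robot

A 6-joint arm with a two-finger parallel gripper is mounted at the origin on the work surface. World frame = base frame: x ahead of the robot, y to its left, z up, the work surface at z = 0. Lengths are in mm, angles in rad, forces in N, time in s.
With the tool pointing down it reaches from about 275 to 1000 mm from the base axis. Payload 8.4 kg.
Tool frame: the origin (TCP) lies midway between the tips of the shut fingers; the grasp point (between the pads) lies 19 mm behind it; z points along the fingers, y is the line along which they close (so a half turn about z gives the same grasp; the last joint's range is limited). The gripper opens to 85 mm and grips with 20 to 120 N. Pads are 22 mm wide; open, the fingers measure 114 mm over their backs; the gripper's body (76 mm by 85 mm) begins 54 mm behind the grasp point. The pads swing forward as they close: fully open they stand 13 mm farther back than shut.
Start: joints at [-0.002, 0.353, 1.633, -0, 1.155, -0.002], TCP at [625.002, -0, 198.981] pointing down, gripper open.
Joint ranges: [-2.63, 2.63], [-0.92, 2.1], [0.06, 2.66], [-1.3, 4.44], [0, 2.69], [-3.02, 3.02]. Speed limits (rad/s): [2.22, 2.22, 2.79, 3.14, 3.14, 3.14].

## Interface

Orientations are given as [roll, pitch, yaw] about the fixed x, y, z axes, in that order (R = Rz(yaw) Ry(pitch) Rx(roll)).
In Python, from rig import r, imaging gives the robot as it stands. The module is installed in compiled form; this text tells all that it offers.
- The arm moves only by the tool arm_command, never from a script. Its argument "deltas" is a list of rows, each an object of numbers: "hand": the finger opening in mm, from 0 to 85.4; "tx", "ty", "tz": the shift along the tool's x, y, z in mm; "wx", "wy", "wz": the turn, a rotation vector about the tool's x, y, z in rad. A call has 1 to 8 rows; each row shifts and turns the commanded pose from where the row before left it, along the tool's axes as they then stand; what a row does not reach is not made up. A row lasts 1/8 s, in which the tool goes at most 62.5 mm and 10.7 degrees, less where a joint would pass 70% of its speed; a pose out of reach is approached as far as the arm can. A call with a gripper value outside its range is refused whole. The fingers move at their own pace and stop on an object; "squeeze" is the grip in N (left out, the last holds). Time passes only in rows, so rows that do not move let the fingers close. It gives the time, the measured TCP pose, the force, the opening and the grip force at its end, in the units of the state.
- r.sense(): the state, without advancing time (a new reading comes with each control period).
- imaging.grab_frame(name): name is "scene" or "side" or "wrist"; returns a dict with "image" (480x640x3 uint8, red, green, blue), "mtx" (3x3 intrinsics, pixels), "world_to_cam" (4x4, takes a point from world to camera coordinates). Camera axes: x right, y up, looking along -z (the intrinsics and any distortion apply to the point x, -y, -z); pixel columns grow to the right and rows downward; lengths in mm; the calibration is good to about 2 mm. A picture is of the moment at which its call begins. There is no depth.
- r.sign_off(): hands the job in; it is judged then, once.
The state is a dict: "clock": time; "qpos": joint angles; "qvel": joint speeds; "joint_efforts": joint torques, N m; "eef_pos": TCP position; "tcp_rot": TCP orientation; "contact_force": force on the tool from outside, world axes, zero at the start; "wrist_torque": the same for the moment, N m; "opening": opening from 0.0 (shut) to 1.0 (fully open); "grasp_force": force on a finger pad.
Only numpy, scipy, OpenCV 4.12 (cv2) and the standard library are available. Lean on these libraries where they do the work, as an engineer would, in place of code of your own. Each camera call takes 0.05 s, during which the arm holds its last target. There are 200 camera calls.

## Task

Set the loose cover with the sowing collar onto the pot of compost, seated all round and level (lower it on, do not drop it), and let go of it. Then lift the small weighing dish off the scale and give it a quarter turn so that its pouring lip faces the pot, always keeping the dish level and the loose seed ball in the middle of it, and bring it lip first from the scale's side to the pot until the tip of the lip is over the middle of the collar's opening, two or three centimetres above it, ready to tip. Finish while still holding the dish there, level and touching nothing but the gripper, and leave the other things on the bench where they are.

Things in the scene. Friction and masses are not known exactly. Their poses are not given: they have to be found in the camera images.
- scale_pan (a point): Middle of the top of the round pan (120 mm across, 48 mm above the bench) of a fixed white bench scale. Housing 150 mm wide (y), 34 mm high, reaching 115 mm in front of this point (-x, display end) and 85 mm behind it. x points from display to back, z up. The pot stands 147 to 163 mm from here to the scale's left or right (+y or -y).
- dish_mid (a point): Centre, half-way up, of the loose steel dish on the pan: round, 62 mm across, 26 mm high, about 0.08 kg; upright side wall from 8 to 26 mm above its underside, gripped across the dish's y, clear of the lip. Dished floor, 5 mm thick in the middle. x points to the open pouring lip (wall missing over 36 mm), z up. At the start the lip points roughly to the scale's display end.
- dish_lip (a point): Tip of the dish's pouring lip, on its floor: 46 mm from the dish's axis along the dish's x and 15.5 mm above the dish's underside (2.5 mm above dish_mid). The lip is 28 mm wide at the tip and its underside is 12 mm above the dish's underside. Same axes as dish_mid.
- seed_ball_center (a point): Centre of a loose round clay seed ball, 25 mm across, about 14 g, lying in the middle of the dish. It rolls freely.
- pot_rim (a point): Centre of the mouth, at the height of the rim's top, of a round black plastic pot full of compost standing on the bench: 94 mm across and 85 mm high, rim inside 84 mm across, compost 16 mm below the rim's top; loose, about 0.4 kg. z up.
- cover_collar (a point): Centre, half-way up, of the collar of the loose grey pot cover, right way up on the bench. From below: locating ring 8 mm deep, 70 to 76 mm across, goes inside the pot's rim; flat plate 95 mm across, 4 mm thick, rests on the rim; collar, a tube 44 mm outside, 34 mm inside, 28 mm tall. This point is 26 mm above the underside, 14 mm above the plate, and when seated 18 mm above pot_rim. 0.06 kg.
- cover_mouth (a point): Centre of the collar's opening, at the top of the collar: 40 mm above the cover's underside. Seated, it is 32 mm above pot_rim. Same axes as cover_collar.
- pot_stack: Bystander: stack of empty black pots, 94 mm across, 117 mm high, on the other side of the scale. Origin at the centre of its underside.
- saucer: Bystander: plain grey saucer, 95 mm across, 16 mm high, no collar. Origin at the centre of its underside.
- trowel: Bystander: hand trowel, 310 mm long, lying at the back. Origin where handle and neck meet; blade to its x.
- dibber: Bystander: wooden dibber, 160 mm long, 33 mm thick, lying at the back. Origin under its middle; it lies along its x.
- sprayer: Bystander: white spray bottle, 78 mm across, 185 mm high, at the back. Origin at the centre of its underside.
- seed_jar: Bystander: closed jar with a metal cap, 64 mm across, 85 mm high, at the back. Origin at the centre of its underside.
Not all that is in view belongs to the job. What is shaped like the part that bears cover_collar but turquoise is not meant.

How it is judged (in metres and radians):
On the way, in this order (a step that is already met when the one before it is completed fails the run):
1. the cover is seated level on the pot and let go (horizontal distance between cover_mouth and pot_rim below 0.007 m and z of cover_mouth in the frame of pot_rim between 0.0295 and 0.0345 m and angle between cover_mouth's own z axis and vertical below 0.06 rad and contact force between the fingers and cover below 0.05 N), for 0.2 s.
2. the dish is lifted clear of the scale, level, with the seed ball in the middle (z of dish_mid in the frame of scale_pan above 0.02 m and contact force between dish and scale below 0.02 N and angle between dish_mid's own z axis and vertical below 0.12 rad and horizontal distance between seed_ball_center and dish_mid below 0.01 m), for 0.1 s.
3. the dish has been given its quarter turn: its lip faces across the scale towards the pot (z of dish_mid in the frame of scale_pan above 0.03 m and angle between the x axis of dish_mid and the y axis of scale_pan, either way round below 0.35 rad and angle between dish_mid's own z axis and vertical below 0.12 rad and horizontal distance between seed_ball_center and dish_mid below 0.01 m), for 0.2 s.
At the end, for the whole second after the job is handed in: Cover seated on the upright pot (7 mm, 2.5 mm in height, 0.06 rad), untouched. Dish held by the gripper alone, still, level (0.08 rad), ball within 7 mm of its middle, lip square across from the scale to the pot (0.35 rad), its tip within 15 mm of the collar's axis and 8 to 55 mm above it (all of step 1 and angle between pot_rim's own z axis and vertical below 0.06 rad and horizontal distance between dish_lip and cover_mouth below 0.015 m and z of dish_lip in the frame of cover_mouth between 0.008 and 0.055 m and angle between the x axis of dish_mid and the y axis of scale_pan, either way round below 0.35 rad and horizontal distance between dish_mid and scale_pan below 0.15 m and angle between dish_mid's own z axis and vertical below 0.08 rad and horizontal distance between seed_ball_center and dish_mid below 0.007 m and linear speed of dish below 0.02 m/s and linear speed of seed_ball below 0.03 m/s and contact force between the fingers and dish above 1 N and contact force between dish and cover below 0.02 N and contact force between dish and pot below 0.02 N and contact force between dish and scale below 0.02 N and contact force between the arm and cover below 0.05 N and contact force between the fingers and seed_ball below 0.02 N); the arm keeps its last pose, push and grip.
It fails at once if the seed ball rolls away from the middle of the dish (more than 18 mm) (distance between seed_ball_center and dish_mid above 0.0185 m).
It fails at once if the dish is tilted by more than 0.2 rad (angle between dish_mid's own z axis and vertical above 0.2 rad).
It fails at once if the cover is dropped (linear speed of cover above 0.5 m/s and contact force between the fingers and cover below 0.05 N).
It fails at once if the pot is pushed along by more than 40 mm or tipped (distance of pot_rim from where it was at the start of the episode above 0.04 m or angle between pot_rim's own z axis and vertical above 0.25 rad).
It fails at once if another thing on the bench is disturbed (moved more than 30 mm) (distance of any of pot_stack, saucer, trowel, dibber, sprayer, seed_jar from where it was at the start of the episode above 0.03 m).
It also fails if it takes over 72 s, if anything falls off the work surface, if the arm or the gripper's body presses on something with over 40 N, if the wrist force passes 120 N, or if a joint passes its speed limit or range.

## Working session

There is one attempt and no reset: what is moved stays moved. The work goes in short steps, Python scripts to look and compute and a tool call to move; the robot and the scene stay as the last step left them, time stands still between calls to the robot, and variables do not carry over. Pictures are saved under pics/ and viewed, at most 10 in all, crops included, and the job is handed in when it is done.

Besides the shell and the picture viewer there is one more tool, called after "Emit:" as name([rows], argument=value, ...), one row to a line, values as JSON. arm_command: Moves the arm, as the interface text tells. Its arguments: {"type":"object","properties":{"deltas":{"type":"array"},"squeeze":{"type":"number"}},"required":["deltas"]}

```bash
mkdir -p pics
python3 - <<'E'
from rig import r, imaging
import cv2, pickle
s=r.sense(); print(s)
d={}
for n in ["scene","side","wrist"]:
    f=imaging.grab_frame(n); d[n]=f
    print(n,f.keys(),f["mtx"].tolist(),f["world_to_cam"].round(4).tolist())
    cv2.imwrite(f"pics/{n}0.png",f["image"][:,:,::-1])
pickle.dump(d,open("f0.pkl","wb"))
E
```

```text
{'clock': 0.0, 'qpos': array([-2.38054965e-03,  3.53617056e-01,  1.63416378e+00,  1.74047274e-05,
        1.15520380e+00, -2.40881124e-03]), 'qvel': array([-0.00038663, -0.00027339, -0.00043329,  0.00049327,  0.00014772,
       -0.00077592]), 'joint_efforts': array([-2.03471049e-03, -6.05236173e+01, -3.42063046e+01, -2.62302356e-04,
        9.48130677e-03,  3.61521288e-06]), 'eef_pos': array([6.24461857e+02, 1.94101982e-02, 1.98268453e+02]), 'tcp_rot': array([-3.14020072e+00, -1.92663562e-05,  1.57081754e+00]), 'contact_force': array([-2.79512190e-01, -3.15184567e-01, -1.12903561e-04]), 'wrist_torque': array([-0.01602859,  0.01647976,  0.02313606]), 'grasp_force': 0.0, 'opening': 1.00252504304453}
scene dict_keys(['image', 'mtx', 'world_to_cam']) [[498.1798569011842, 0.0, 316.36151543394453], [0.0, 498.1798569011842, 234.96646805161743], [0.0, 0.0, 1.0]] [[0.086, 0.9962, -0.0122, -51.4005], [-0.6513, 0.0655, 0.756, 312.4899], [0.7539, -0.057, 0.6545, -1838.2907], [0.0, 0.0, 0.0, 1.0]]
side dict_keys(['image', 'mtx', 'world_to_cam']) [[459.12005433529714, 0.0, 322.36980984810333], [0.0, 459.12005433529714, 244.1246959715025], [0.0, 0.0, 1.0]] [[0.8019, -0.5974, -0.0098, -451.8715], [0.3921, 0.5137, 0.7631, -280.5787], [-0.4509, -0.6158, 0.6462, -885.7019], [0.0, 0.0, 0.0, 1.0]]
wrist dict_keys(['image', 'mtx', 'world_to_cam']) [[356.35499212292166, 0.0, 317.873232272903], [0.0, 356.35499212292166, 233.4810402736294], [0.0, 0.0, 1.0]] [[1.0, -0.0008, -0.0009, -624.5586], [0.0006, 0.9602, -0.2794, 36.7487], [0.0011, 0.2794, 0.9602, -378.5139], [0.0, 0.0, 0.0, 1.0]]
```

View pics/scene0.png

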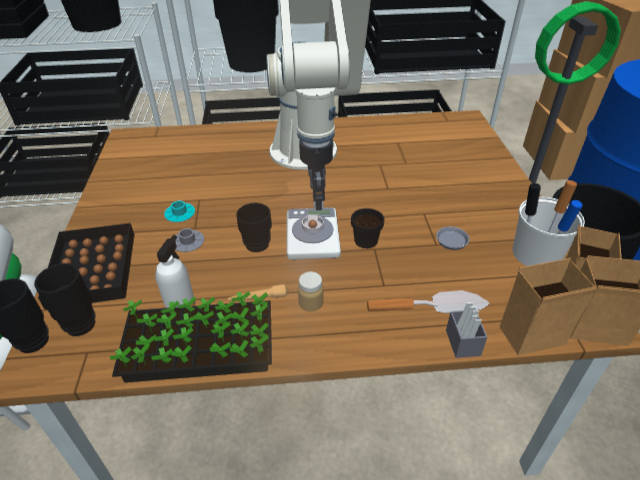

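View pics/side0.png

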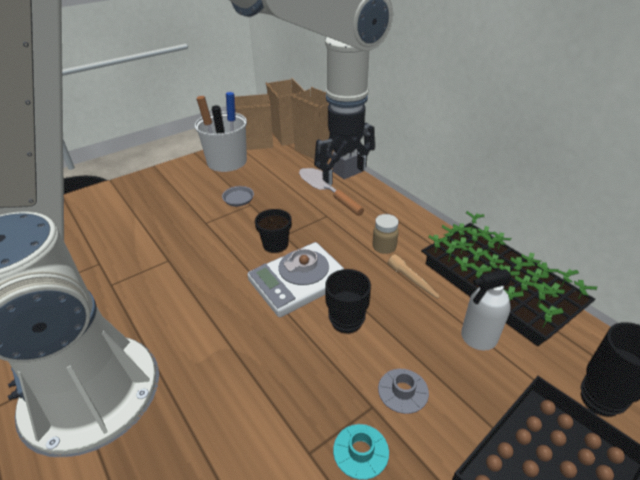

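Scene: the grey cover is at (188,240). Its look-alikes are the turquoise cover at (179,211), the saucer without a collar at (453,237), and the pot stack at (254,228), which could pass for the pot. The compost pot is at (367,228) and the scale with dish and ball at (312,228). In the side view the cover is at (403,389), the pot at (273,230) and the dish at (303,262). I choose the grey one with the collar and will check it in a crop.

Run:
```python
import pickle,cv2,numpy as np
d=pickle.load(open("f0.pkl","rb"))
def crop(n,x,y,w,h,k): 
    im=d[n]["image"][y:y+h,x:x+w,::-1]; return cv2.resize(im,(w*k,h*k),interpolation=cv2.INTER_CUBIC)
C=np.zeros((600,800,3),np.uint8)
def put(i,x,y): C[y:y+i.shape[0],x:x+i.shape[1]]=i
put(crop("scene",280,200,110,65,5),0,0)       # 550x325
put(crop("scene",165,220,50,40,5),550,0)      # 250x200
put(crop("side",245,200,100,55*1+55,2),550,325-125) # placeholder small
put(crop("side",240,205,100,55,5),0,325)      # 500x275
put(crop("side",372,362,60,54,5),500,325)
cv2.imwrite("pics/c1.png",C)
```

```text
(no output)
```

View pics/c1.png

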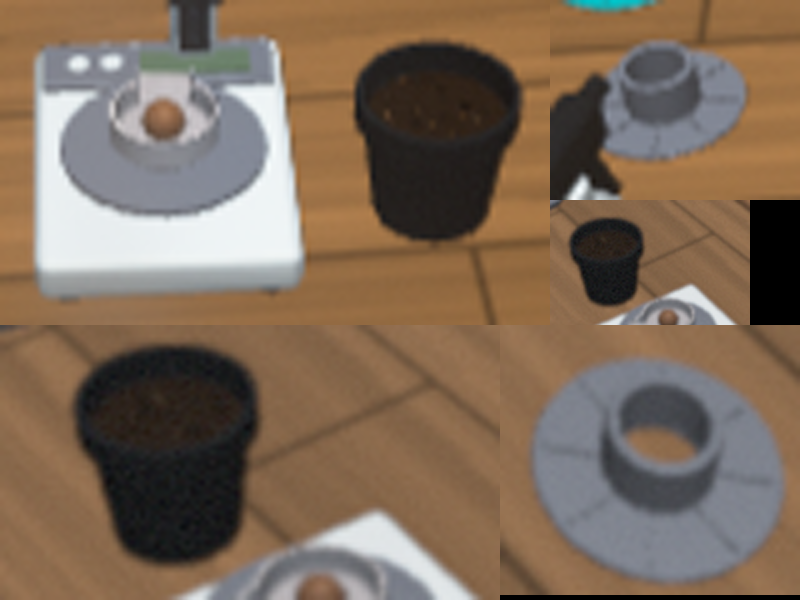

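View pics/wrist0.png

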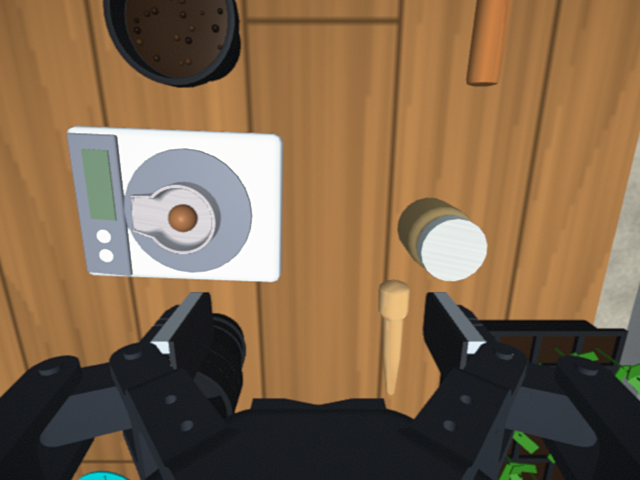

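The crop confirms the plain grey cover with an open collar: its collar top is at scene (187.2,232.6) and side (404.4,383). The pot rim is at scene (367.6,218) and side (273.4,220.4). In the wrist view the pan is at (188,210), the ball at (182,218), and the lip tip is around (133,214), pointing to the display.

```bash
cat > h.py <<'E'
import numpy as np
def ray(f,u,v):
    W=np.array(f["world_to_cam"]);R=W[:3,:3];c=-R.T@W[:3,3];K=f["mtx"]
    d=R.T@np.array([(u-K[0,2])/K[0,0],-(v-K[1,2])/K[1,1],-1]); return c,d
def onz(f,u,v,z):
    c,d=ray(f,u,v); return (c+d*(z-c[2])/d[2]).round(1)
def proj(f,p):
    W=np.array(f["world_to_cam"]);q=W[:3,:3]@np.array(p,float)+W[:3,3];K=f["mtx"]
    return np.array([K[0,2]+K[0,0]*q[0]/-q[2],K[1,2]+K[1,1]*-q[1]/-q[2]])
E
python3 - <<'E'
import pickle; from h import *
d=pickle.load(open("f0.pkl","rb"))
for t,n,u,v,z in [("cover","scene",187.2,232.6,40),("cover","side",404.4,383,40),("pot","scene",367.6,218,85),("pot","side",273.4,220.4,85),
 ("pan","scene",312.8,229.2,48),("pan","wrist",188,210,48),("dishtop","scene",313,222.6,74),("ball","scene",312.8,223.8,65.5),("ball","wrist",182,218,65.5),("lip","wrist",133,214,63.5),
 ("liphi","wrist",133,196,63.5),("liplo","wrist",133,232,63.5),("hous","wrist",69,128,34),("hous","wrist",281,134,34),("hous","wrist",280,281,34),("stack","scene",254,211,117),("turq","side",361,440,40),("turq","scene",179,204,40)]:
    print(t,n,onz(d[n],u,v,z))
E
```

```text
cover scene [ 479.4 -361.5   40. ]
cover side [ 474.6 -372.6   40. ]
pot scene [520.6 152.1  85. ]
pot side [516.8 141.3  85. ]
pan scene [510.  -2.  48.]
pan wrist [503.5  -1.8  48. ]
dishtop scene [512.   -1.2  74. ]
ball scene [507.   -1.5  65.5]
ball wrist [503.9  -5.2  65.5]
lip wrist [459.9  -2.   63.5]
liphi wrist [462.2  14.2  63.5]
liplo wrist [457.4 -18.7  63.5]
hous wrist [397.4  71.7  34. ]
hous wrist [590.8  66.3  34. ]
hous wrist [585.5 -79.8  34. ]
stack scene [ 497.4 -163.   117. ]
turq side [ 340.9 -407.    40. ]
turq scene [ 339.5 -401.6   40. ]
```

Emit:
arm_command([
  {"tx": -46, "ty": -18.4, "tz": -4},
  {"tx": -46, "ty": -18.4, "tz": -4},
  {"tx": -46, "ty": -18.4, "tz": -4},
  {"tx": -46, "ty": -18.4},
  {"tx": -46, "ty": -18.4},
  {"tx": -46, "ty": -18.4},
  {"tx": -46, "ty": -18.4},
  {"tx": -44, "ty": -18.4},
])

```text
schema error: expected keys hand, tx, ty, tz, wx, wy, wz
```

Emit:
arm_command([
  {},
  {},
  {},
])

```text
schema error: expected keys hand, tx, ty, tz, wx, wy, wz
```

Run:
```python
from rig import r, imaging
import cv2, pickle
from h import *
s=r.sense(); print(s["clock"],s["eef_pos"],s["tcp_rot"],s["qpos"])
f=imaging.grab_frame("wrist"); pickle.dump(f,open("f1.pkl","wb"))
cv2.imwrite("pics/w1.png",f["image"][:,:,::-1])
d=pickle.load(open("f0.pkl","rb"))
print(onz(d["side"],483,343,0),onz(d["scene"],175,300,0),proj(f,[477,-367,40]))
```

```text
0.15 [ 6.24614547e+02 -8.45807936e-03  1.98424396e+02] [-3.14050011e+00  1.13252434e-06  1.57078677e+00] [-2.41276836e-03  3.53536976e-01  1.63391620e+00 -4.10774508e-06
  1.15523201e+00 -2.40155461e-03]
[ 694.6 -386.7    0. ] [ 700.3 -375.9    0. ] [199.09340234 496.62950426]
```

View pics/w1.png

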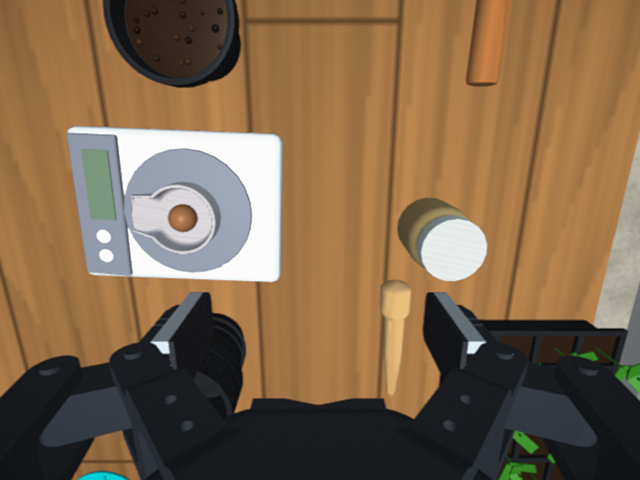

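The arm did not move because every row needs all the keys. The view is unchanged: pan at (188,210), ball at (182,218).

Emit:
arm_command([
  {"hand": 85, "tx": -46, "ty": -18.4, "tz": -4, "wx": 0, "wy": 0, "wz": 0},
  {"hand": 85, "tx": -46, "ty": -18.4, "tz": -4, "wx": 0, "wy": 0, "wz": 0},
  {"hand": 85, "tx": -46, "ty": -18.4, "tz": -4, "wx": 0, "wy": 0, "wz": 0},
  {"hand": 85, "tx": -46, "ty": -18.4, "tz": 0, "wx": 0, "wy": 0, "wz": 0},
  {"hand": 85, "tx": -46, "ty": -18.4, "tz": 0, "wx": 0, "wy": 0, "wz": 0},
  {"hand": 85, "tx": -46, "ty": -18.4, "tz": 0, "wx": 0, "wy": 0, "wz": 0},
  {"hand": 85, "tx": -46, "ty": -18.4, "tz": 0, "wx": 0, "wy": 0, "wz": 0},
  {"hand": 85, "tx": -44, "ty": -18.4, "tz": 0, "wx": 0, "wy": 0, "wz": 0},
])

```text
clock: 1.2
eef_pos: [477.0, -367.5, 210.9]
tcp_rot: [-3.142, -0.0, 1.571]
contact_force: [0.1, -0.1, -0.7]
opening: 0.997
grasp_force: 0.0
```

Emit:
arm_command([
  {"hand": 85, "tx": 0, "ty": 0, "tz": 0, "wx": 0, "wy": 0, "wz": 0},
  {"hand": 85, "tx": 0, "ty": 0, "tz": 0, "wx": 0, "wy": 0, "wz": 0},
])

```text
clock: 1.45
eef_pos: [477.7, -365.5, 210.7]
tcp_rot: [-3.141, -0.001, 1.57]
contact_force: [-0.3, 0.9, 0.8]
opening: 0.994
grasp_force: 0.0
```

```bash
cat > ell.py <<'E'
import cv2, numpy as np
def ells(img, box, thr=(40,120), minpts=60):
    x,y,w,h=box; g=cv2.cvtColor(img[y:y+h,x:x+w],cv2.COLOR_RGB2GRAY)
    e=cv2.Canny(cv2.GaussianBlur(g,(3,3),0),*thr)
    out=[]
    for c in cv2.findContours(e,cv2.RETR_LIST,cv2.CHAIN_APPROX_NONE)[0]:
        if len(c)>=minpts:
            (a,b),(m,M),t=cv2.fitEllipse(c); 
            out.append((round(a+x,1),round(b+y,1),round(m,1),round(M,1),round(t)))
    return sorted(set(out),key=lambda o:o[3])
E
python3 - <<'E'
from rig import r, imaging
import cv2, pickle
from h import *; from ell import ells
s=r.sense(); print(s["clock"],s["eef_pos"],s["tcp_rot"],s["qpos"])
f=imaging.grab_frame("wrist"); pickle.dump(f,open("f1.pkl","wb"))
cv2.imwrite("pics/w2.png",f["image"][:,:,::-1])
u,v=proj(f,[477,-367,40]); print(u,v)
for e in ells(f["image"],(int(u)-90,max(0,int(v)-90),180,180)): print(e, onz(f,e[0],e[1],40),onz(f,e[0],e[1],12))
E
```

```text
1.45 [ 477.74471267 -365.51476317  210.73336818] [-3.14135922e+00 -7.78172808e-04  1.57008707e+00] [-6.55874728e-01  3.06331842e-01  1.67268724e+00  5.17183479e-04
  1.16323286e+00 -6.55370712e-01]
316.89980093961134 205.25216722975128
(255.3, 187.0, 17.9, 18.1, 0) [ 417.1 -348.8   40. ] [ 412.2 -353.1   12. ]
(255.4, 188.3, 22.1, 24.6, 135) [ 417.1 -350.1   40. ] [ 412.2 -354.5   12. ]
(317.2, 204.0, 25.3, 29.9, 86) [ 477.3 -365.7   40. ] [ 477.2 -371.4   12. ]
(317.3, 205.9, 34.4, 34.6, 68) [ 477.4 -367.7   40. ] [ 477.3 -373.5   12. ]
(317.3, 205.9, 34.8, 35.2, 69) [ 477.4 -367.7   40. ] [ 477.3 -373.5   12. ]
(317.2, 202.7, 35.3, 38.7, 91) [ 477.3 -364.4   40. ] [ 477.2 -370.    12. ]
(219.7, 239.3, 29.1, 53.7, 179) [ 378.3 -402.    40. ] [ 370.2 -410.6   12. ]
(317.9, 202.7, 39.8, 63.0, 95) [ 478.  -364.4   40. ] [ 478. -370.   12.]
(317.2, 200.0, 86.0, 86.8, 85) [ 477.3 -361.7   40. ] [ 477.2 -367.1   12. ]
(317.2, 200.0, 86.5, 87.3, 89) [ 477.3 -361.7   40. ] [ 477.2 -367.1   12. ]
(259.9, 204.9, 1.1, 162.6, 177) [ 420.8 -366.6   40. ] [ 416.1 -372.3   12. ]
(386.8, 203.9, 1.0, 172.2, 3) [ 545.9 -365.8   40. ] [ 551.4 -371.4   12. ]
```

View pics/w2.png

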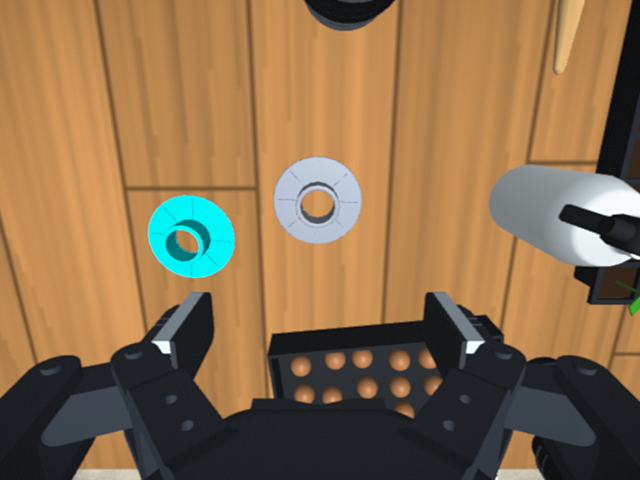

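The grey cover's opening is at (317.3,205.9) and its plate at (317.2,200), which agree on (477.3,-367.4). The turquoise cover is at (191,236) and stays clear, so I'm descending.

Emit:
arm_command([
  {"hand": 85, "tx": -1.5, "ty": -0.4, "tz": 35, "wx": 0, "wy": 0, "wz": 0},
  {"hand": 85, "tx": 0, "ty": 0, "tz": 40, "wx": 0, "wy": 0, "wz": 0},
  {"hand": 85, "tx": 0, "ty": 0, "tz": 40, "wx": 0, "wy": 0, "wz": 0},
  {"hand": 85, "tx": 0, "ty": 0, "tz": 35, "wx": 0, "wy": 0, "wz": 0},
  {"hand": 85, "tx": 0, "ty": 0, "tz": 25, "wx": 0, "wy": 0, "wz": 0},
  {"hand": 85, "tx": 0, "ty": 0, "tz": 15, "wx": 0, "wy": 0, "wz": 0},
  {"hand": 85, "tx": 0, "ty": 0, "tz": 8, "wx": 0, "wy": 0, "wz": 0},
  {"hand": 85, "tx": 0, "ty": 0, "tz": 0, "wx": 0, "wy": 0, "wz": 0},
])

```text
clock: 2.5
eef_pos: [477.7, -367.3, 13.1]
tcp_rot: [3.142, 0.0, 1.571]
contact_force: [-0.0, 0.2, -0.1]
opening: 0.992
grasp_force: 0.0
```

Emit:
arm_command([
  {"hand": 60, "tx": 0, "ty": 0, "tz": 0, "wx": 0, "wy": 0, "wz": 0},
  {"hand": 55, "tx": 0, "ty": 0, "tz": 0, "wx": 0, "wy": 0, "wz": 0},
  {"hand": 50, "tx": 0, "ty": 0, "tz": 0, "wx": 0, "wy": 0, "wz": 0},
  {"hand": 46, "tx": 0, "ty": 0, "tz": 0, "wx": 0, "wy": 0, "wz": 0},
  {"hand": 40, "tx": 0, "ty": 0, "tz": 0, "wx": 0, "wy": 0, "wz": 0},
  {"hand": 35, "tx": 0, "ty": 0, "tz": 0, "wx": 0, "wy": 0, "wz": 0},
  {"hand": 35, "tx": 0, "ty": 0, "tz": 0, "wx": 0, "wy": 0, "wz": 0},
], squeeze=30)

```text
clock: 3.38
eef_pos: [477.4, -367.5, 13.0]
tcp_rot: [-3.142, -0.0, 1.571]
contact_force: [0.7, 0.4, -0.1]
opening: 0.407
grasp_force: 0.0
```

Run:
```python
from rig import r, imaging
import cv2, numpy as np
s=r.sense(); print(s["opening"],s["grasp_force"],s["eef_pos"])
a=imaging.grab_frame("wrist")["image"]; b=imaging.grab_frame("side")["image"]
A=cv2.resize(a[100:480,120:520],(400,380)); B=cv2.resize(b[320:450,340:470],(400,400),interpolation=cv2.INTER_CUBIC)
C=np.zeros((400,800,3),np.uint8); C[:380,:400]=A; C[:,400:]=B
cv2.imwrite("pics/g1.png",C[:,:,::-1])
```

```text
0.40694500939811246 0.0 [ 477.36067791 -367.49988449   12.95353088]
```

View pics/g1.png

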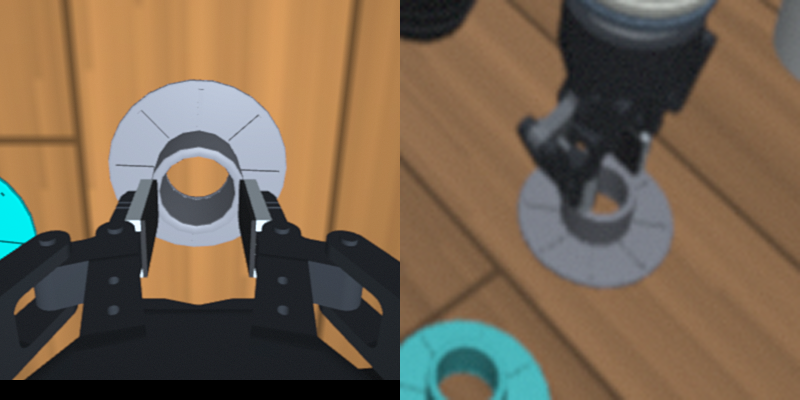

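The wrist crop shows the fingers beside the collar near its lower side, with the opening at crop (197,175), so (317,275) in full. The side view shows the cover ahead of the fingers. I'll measure where the cover is now.

Run:
```python
from rig import r, imaging
from h import *; from ell import ells
f=imaging.grab_frame("wrist")
print(proj(f,[477.4,-367.4,40]),proj(f,[477.4,-367.4,12]),proj(f,[477.4,-367.4,32]))
for x in (459.9,494.9): print(proj(f,[x,-367.4,13]),proj(f,[x,-367.4,32]))
for e in ells(f["image"],(220,150,200,250),(30,90),50): print(e, onz(f,e[0],e[1],40),onz(f,e[0],e[1],12))
print(np.linalg.inv(f["world_to_cam"])[:3,3])
```

```text
[317.46196819 290.39702444] [317.50433187 267.46571052] [317.47544686 283.1010676 ]
[284.21127744 268.20143322] [280.59146522 283.13450072]
[350.79440416 268.14124776] [354.35896826 283.0676349 ]
(321.0, 178.5, 0.0, 1.0, 0) [ 478.9 -316.9   40. ] [ 479.2 -320.6   12. ]
(234.7, 331.0, 5.5, 14.9, 84) [ 438.5 -388.2   40. ] [ 431.1 -405.3   12. ]
(262.0, 396.1, 24.9, 26.3, 44) [ 449.7 -424.9   40. ] [ 444.4 -449.    12. ]
(255.0, 313.1, 16.9, 33.1, 2) [ 448.5 -378.8   40. ] [ 443.  -394.2   12. ]
(379.4, 205.3, 6.0, 40.4, 134) [ 503.6 -328.2   40. ] [ 508.5 -334.    12. ]
(238.3, 305.2, 8.3, 45.8, 42) [ 441.1 -374.8   40. ] [ 434.2 -389.4   12. ]
(399.3, 306.8, 8.0, 50.0, 137) [ 515.  -375.7   40. ] [ 522.1 -390.5   12. ]
(371.0, 343.5, 2.8, 50.4, 3) [ 502.8 -394.9   40. ] [ 507.5 -413.4   12. ]
(247.0, 218.4, 12.1, 50.7, 36) [ 447.4 -333.8   40. ] [ 441.7 -340.7   12. ]
(363.5, 227.0, 3.8, 51.1, 50) [ 497.2 -337.7   40. ] [ 500.9 -345.3   12. ]
(278.6, 227.9, 3.5, 58.5, 136) [ 460.7 -338.    40. ] [ 457.5 -345.7   12. ]
(316.9, 290.3, 70.6, 71.0, 30) [ 477.1 -367.4   40. ] [ 477.1 -380.6   12. ]
(274.5, 224.0, 2.2, 75.9, 135) [ 459.  -336.3   40. ] [ 455.5 -343.6   12. ]
(317.0, 283.8, 73.0, 88.7, 91) [ 477.2 -364.2   40. ] [ 477.1 -376.8   12. ]
(267.9, 330.2, 16.4, 96.2, 7) [ 454.1 -387.8   40. ] [ 449.7 -404.9   12. ]
(368.2, 336.0, 36.5, 123.9, 8) [ 501.3 -390.9   40. ] [ 505.8 -408.6   12. ]
(317.2, 258.0, 49.4, 140.3, 93) [ 477.3 -351.8   40. ] [ 477.2 -362.1   12. ]
(328.1, 270.1, 146.1, 176.1, 66) [ 482.1 -357.5   40. ] [ 483.  -368.9   12. ]
(317.1, 264.0, 166.5, 176.1, 91) [ 477.3 -354.6   40. ] [ 477.2 -365.4   12. ]
(281.7, 200.0, 43.6, 203.8, 0) [ 462.4 -325.9   40. ] [ 459.5 -331.2   12. ]
[ 477.59968531 -297.56280764  187.76973561]
```

The cover hasn't moved: its opening is at (316.9,290.3), exactly at the TCP. The pads stand beside the collar without gripping yet, so I'm closing further.

Emit:
arm_command([
  {"hand": 25, "tx": 0, "ty": 0, "tz": 0, "wx": 0, "wy": 0, "wz": 0},
  {"hand": 15, "tx": 0, "ty": 0, "tz": 0, "wx": 0, "wy": 0, "wz": 0},
  {"hand": 15, "tx": 0, "ty": 0, "tz": 0, "wx": 0, "wy": 0, "wz": 0},
  {"hand": 15, "tx": 0, "ty": 0, "tz": 0, "wx": 0, "wy": 0, "wz": 0},
], squeeze=30)

```text
clock: 4.03
eef_pos: [477.4, -367.5, 13.0]
tcp_rot: [3.142, 0.0, 1.571]
contact_force: [0.3, 0.2, 1.3]
opening: 0.172
grasp_force: 0.0
```

Run:
```python
from rig import r, imaging
from h import *; from ell import ells
import cv2,pickle
f=imaging.grab_frame("wrist"); pickle.dump(f,open("f2.pkl","wb")); s=r.sense(); print(s["opening"],s["grasp_force"],s["clock"])
for e in ells(f["image"],(220,150,200,250),(30,90),120): print(e)
g=cv2.cvtColor(f["image"],cv2.COLOR_RGB2GRAY)
for v in (285,300,320,340,360): print(v,g[v,220:420:5].tolist())
```

```text
0.17927384951473743 0.0 4.075
(295.8, 319.4, 34.2, 39.3, 46)
(297.5, 302.7, 11.0, 44.8, 5)
(289.9, 361.8, 2.4, 63.1, 1)
(314.0, 264.4, 58.5, 121.9, 93)
(295.9, 291.8, 40.7, 150.0, 50)
(336.2, 291.4, 43.7, 151.0, 125)
(317.1, 263.6, 165.7, 176.1, 91)
(334.2, 232.6, 11.8, 326.6, 176)
(352.0, 478.5, 16.2, 406.4, 176)
285 [161, 161, 156, 180, 181, 181, 179, 181, 181, 182, 142, 181, 136, 125, 123, 93, 70, 147, 156, 162, 163, 161, 156, 111, 69, 125, 125, 169, 182, 182, 184, 184, 184, 184, 184, 183, 183, 154, 152, 155]
300 [162, 160, 158, 152, 178, 180, 179, 181, 181, 66, 47, 47, 110, 124, 124, 28, 38, 81, 81, 94, 81, 75, 75, 53, 26, 126, 124, 124, 48, 49, 44, 183, 181, 183, 181, 179, 154, 153, 154, 153]
320 [160, 161, 159, 153, 150, 150, 147, 176, 31, 34, 33, 33, 97, 254, 234, 62, 37, 83, 83, 81, 80, 77, 76, 60, 39, 176, 254, 118, 31, 34, 35, 33, 160, 163, 161, 155, 153, 152, 154, 154]
340 [33, 32, 30, 33, 32, 33, 34, 34, 33, 33, 32, 35, 32, 33, 37, 68, 156, 179, 178, 179, 179, 179, 179, 177, 53, 55, 33, 33, 33, 35, 35, 34, 34, 34, 33, 35, 34, 29, 34, 33]
360 [32, 32, 43, 35, 35, 35, 36, 34, 33, 33, 35, 36, 35, 30, 34, 72, 149, 144, 152, 159, 161, 156, 154, 148, 60, 41, 33, 30, 32, 33, 34, 34, 34, 34, 35, 34, 34, 42, 33, 33]
```

Run:
```python
from rig import r, imaging
import cv2, numpy as np
a=imaging.grab_frame("wrist")["image"]; b=imaging.grab_frame("side")["image"]; c=imaging.grab_frame("scene")["image"]
C=np.zeros((600,800,3),np.uint8); C[:300,:400]=cv2.resize(a[160:360,190:457],(400,300))
C[:,400:]=cv2.resize(b[300:450,340:440],(400,600),interpolation=cv2.INTER_CUBIC)
C[300:,:400]=cv2.resize(c[190:265,150:250],(400,300),interpolation=cv2.INTER_CUBIC)
cv2.imwrite("pics/g2.png",C[:,:,::-1])
```

```text
(no output)
```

View pics/g2.png

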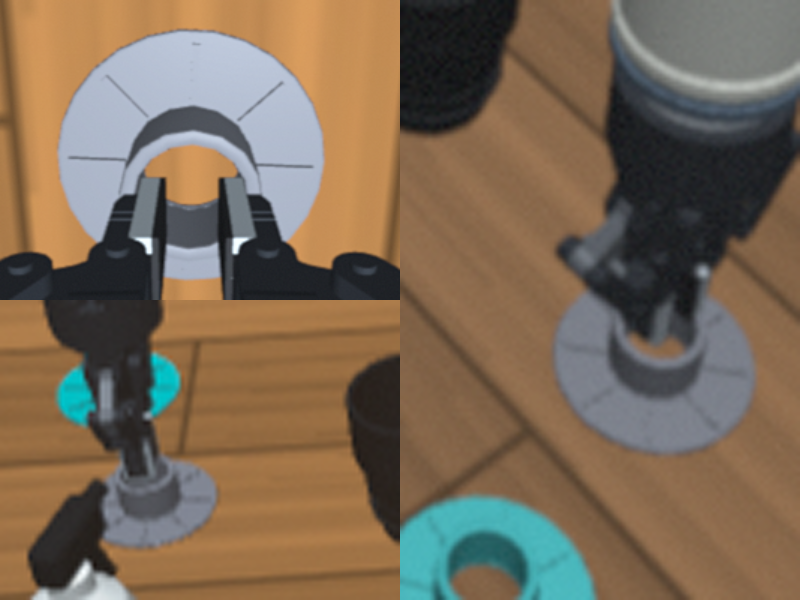

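The fingers closed above the collar. By image geometry the pad tips, at about (300,279) and (336,279), are near z≈47 although the reported TCP is z=13, so the real tips are about 34 mm short of the reported TCP. I'll open, lower gently with a force check, and grip again.

Emit:
arm_command([
  {"hand": 66, "tx": 0, "ty": 0, "tz": -5, "wx": 0, "wy": 0, "wz": 0},
  {"hand": 66, "tx": 0, "ty": 0, "tz": 0, "wx": 0, "wy": 0, "wz": 0},
  {"hand": 66, "tx": 0, "ty": 0, "tz": 0, "wx": 0, "wy": 0, "wz": 0},
  {"hand": 66, "tx": 0, "ty": 0, "tz": 0, "wx": 0, "wy": 0, "wz": 0},
  {"hand": 66, "tx": 0, "ty": 0, "tz": 8, "wx": 0, "wy": 0, "wz": 0},
  {"hand": 66, "tx": 0, "ty": 0, "tz": 8, "wx": 0, "wy": 0, "wz": 0},
  {"hand": 66, "tx": 0, "ty": 0, "tz": 6, "wx": 0, "wy": 0, "wz": 0},
  {"hand": 66, "tx": 0, "ty": 0, "tz": 0, "wx": 0, "wy": 0, "wz": 0},
], squeeze=30)

```text
clock: 5.22
eef_pos: [476.9, -367.1, -4.9]
tcp_rot: [-3.14, -0.001, 1.571]
contact_force: [0.1, 0.0, 0.9]
opening: 0.77
grasp_force: 0.0
```

Emit:
arm_command([
  {"hand": 66, "tx": 0, "ty": 0, "tz": 5, "wx": 0, "wy": 0, "wz": 0},
  {"hand": 66, "tx": 0, "ty": 0, "tz": 4, "wx": 0, "wy": 0, "wz": 0},
  {"hand": 66, "tx": 0, "ty": 0, "tz": 4, "wx": 0, "wy": 0, "wz": 0},
  {"hand": 66, "tx": 0, "ty": 0, "tz": 0, "wx": 0, "wy": 0, "wz": 0},
])

```text
clock: 5.72
eef_pos: [477.2, -367.3, -17.4]
tcp_rot: [-3.141, -0.0, 1.571]
contact_force: [-0.6, -0.3, -0.4]
opening: 0.772
grasp_force: 0.0
```

Emit:
arm_command([
  {"hand": 50, "tx": 0, "ty": 0, "tz": 0, "wx": 0, "wy": 0, "wz": 0},
  {"hand": 45, "tx": 0, "ty": 0, "tz": 0, "wx": 0, "wy": 0, "wz": 0},
  {"hand": 40, "tx": 0, "ty": 0, "tz": 0, "wx": 0, "wy": 0, "wz": 0},
  {"hand": 35, "tx": 0, "ty": 0, "tz": 0, "wx": 0, "wy": 0, "wz": 0},
  {"hand": 30, "tx": 0, "ty": 0, "tz": 0, "wx": 0, "wy": 0, "wz": 0},
])

```text
clock: 6.35
eef_pos: [477.4, -367.6, -16.7]
tcp_rot: [3.142, 0.0, 1.571]
contact_force: [-1.7, 1.4, 5.4]
opening: 0.509
grasp_force: 30.2
```

Gripped at 43.5 mm with 30 N. Lifting, then over to a view short of the pot.

Emit:
arm_command([
  {"hand": 30, "tx": 0, "ty": 0, "tz": -8, "wx": 0, "wy": 0, "wz": 0},
  {"hand": 30, "tx": 0, "ty": 0, "tz": -20, "wx": 0, "wy": 0, "wz": 0},
  {"hand": 30, "tx": 0, "ty": 0, "tz": -30, "wx": 0, "wy": 0, "wz": 0},
  {"hand": 30, "tx": 0, "ty": 0, "tz": -35, "wx": 0, "wy": 0, "wz": 0},
  {"hand": 30, "tx": 0, "ty": 0, "tz": -35, "wx": 0, "wy": 0, "wz": 0},
  {"hand": 30, "tx": 0, "ty": 0, "tz": -30, "wx": 0, "wy": 0, "wz": 0},
  {"hand": 30, "tx": 0, "ty": 0, "tz": -22, "wx": 0, "wy": 0, "wz": 0},
  {"hand": 30, "tx": 20, "ty": 2, "tz": 0, "wx": 0, "wy": 0, "wz": 0},
])

```text
clock: 7.35
eef_pos: [480.6, -348.6, 165.9]
tcp_rot: [3.137, 0.003, 1.569]
contact_force: [0.6, -0.4, -1.8]
opening: 0.511
grasp_force: 30.7
```

Emit:
arm_command([
  {"hand": 30, "tx": 45, "ty": 4, "tz": 0, "wx": 0, "wy": 0, "wz": 0},
  {"hand": 30, "tx": 50, "ty": 4, "tz": 0, "wx": 0, "wy": 0, "wz": 0},
  {"hand": 30, "tx": 50, "ty": 4, "tz": 0, "wx": 0, "wy": 0, "wz": 0},
  {"hand": 30, "tx": 50, "ty": 4, "tz": 0, "wx": 0, "wy": 0, "wz": 0},
  {"hand": 30, "tx": 50, "ty": 4, "tz": 0, "wx": 0, "wy": 0, "wz": 0},
  {"hand": 30, "tx": 50, "ty": 4, "tz": 0, "wx": 0, "wy": 0, "wz": 0},
  {"hand": 30, "tx": 50, "ty": 4, "tz": 0, "wx": 0, "wy": 0, "wz": 0},
  {"hand": 30, "tx": 50, "ty": 4, "tz": 0, "wx": 0, "wy": 0, "wz": 0},
])

```text
clock: 8.35
eef_pos: [510.0, 49.9, 162.5]
tcp_rot: [-3.14, -0.0, 1.571]
contact_force: [1.3, -0.1, -0.3]
opening: 0.51
grasp_force: 30.7
```

Emit:
arm_command([
  {"hand": 30, "tx": 25, "ty": 4, "tz": 0, "wx": 0, "wy": 0, "wz": 0},
  {"hand": 30, "tx": 10, "ty": 2, "tz": 0, "wx": 0, "wy": 0, "wz": 0},
  {"hand": 30, "tx": 0, "ty": 0, "tz": 0, "wx": 0, "wy": 0, "wz": 0},
  {"hand": 30, "tx": 0, "ty": 0, "tz": 0, "wx": 0, "wy": 0, "wz": 0},
])

```text
clock: 8.85
eef_pos: [517.0, 81.7, 162.8]
tcp_rot: [-3.141, 0.0, 1.57]
contact_force: [0.5, -0.3, -0.5]
opening: 0.508
grasp_force: 30.7
```

Run:
```python
from rig import r, imaging
import cv2, pickle
from h import *; from ell import ells
s=r.sense(); print(s["clock"],s["eef_pos"],s["tcp_rot"],s["grasp_force"])
f=imaging.grab_frame("wrist"); pickle.dump(f,open("f3.pkl","wb"))
cv2.imwrite("pics/w3.png",f["image"][:,:,::-1])
u,v=proj(f,[519,147,85]); print(u,v)
for e in ells(f["image"],(int(u)-110,max(0,int(v)-110),220,220),(20,60),80): print(e, onz(f,e[0],e[1],85))
u,v=proj(f,[s["eef_pos"][0],s["eef_pos"][1],s["eef_pos"][2]+57]); print("held",u,v)
for e in ells(f["image"],(int(u)-80,int(v)-90,160,140),(20,60),80): print(e, onz(f,e[0],e[1],s["eef_pos"][2]+56.9))
```

```text
8.85 [516.98358598  81.68316895 162.80230191] [-3.14107769e+00  3.22603401e-04  1.57017341e+00] 30.707339295186102
320.4226740757209 136.7579983039156
(360.5, 48.0, 0.0, 1.0, 180) [544.7 201.9  85. ]
(240.6, 219.2, 8.0, 20.0, 73) [460.8  89.   85. ]
(221.3, 226.1, 9.7, 37.1, 92) [446.3  83.8  85. ]
(211.4, 207.0, 1.4, 67.3, 1) [440.2  98.1  85. ]
(318.4, 130.7, 111.0, 115.0, 1) [517.6 151.   85. ]
(318.7, 130.0, 123.1, 128.2, 1) [517.8 151.4  85. ]
(160.6, 188.9, 127.4, 171.9, 0) [405.2 111.3  85. ]
(334.1, 131.4, 149.8, 189.5, 140) [528.3 150.5  85. ]
held 317.33296459768945 325.47336944448546
(272.7, 246.3, 3.6, 37.9, 135) [501.5 112.7 219.7]
(383.4, 342.3, 1.8, 39.6, 4) [542.   74.4 219.7]
(252.5, 344.6, 1.6, 42.0, 176) [492.4  73.5 219.7]
(369.8, 247.7, 3.6, 46.7, 50) [535.3 112.1 219.7]
(249.4, 303.3, 30.2, 51.0, 22) [492.2  90.8 219.7]
(380.4, 306.1, 11.9, 57.0, 155) [540.1  89.6 219.7]
(317.0, 327.8, 75.3, 89.1, 88) [516.9  80.6 219.7]
(317.9, 294.6, 91.3, 98.2, 90) [517.2  94.2 219.7]
(314.4, 268.3, 94.7, 120.9, 171) [516.  104.5 219.7]
(318.0, 337.7, 120.6, 131.2, 177) [517.2  76.4 219.7]
(283.7, 386.4, 100.8, 212.8, 20) [503.7  54.6 219.7]
```

View pics/w3.png

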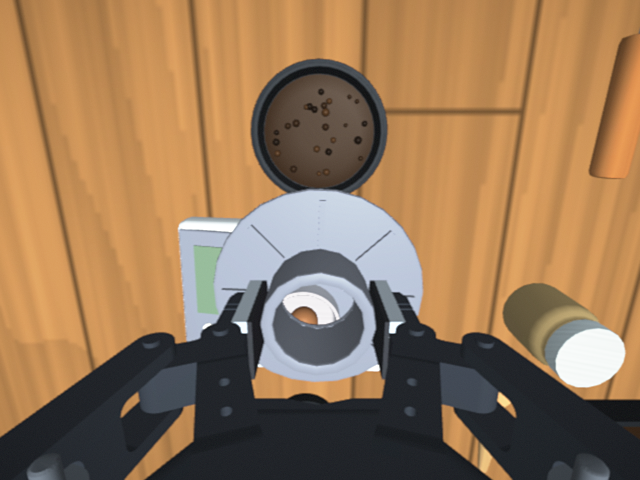

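The view shows the cover held level with its opening at (317,328), and the pot ahead with its rim spanning columns 252–387 and rows 58–195. I'll refine the pot centre by fitting projected circles.

Run:
```python
import pickle,cv2
from h import *
from scipy.optimize import least_squares
f=pickle.load(open("f3.pkl","rb"))
g=cv2.GaussianBlur(cv2.cvtColor(f["image"],cv2.COLOR_RGB2GRAY),(3,3),0).astype(float)
t=np.linspace(0,2*np.pi,181)
for r_,z in [(42,85),(47,85),(41,69)]:
    P=[proj(f,[517.8+r_*np.cos(a),151.4+r_*np.sin(a),z]) for a in t]; P=np.array(P); print(r_,P.min(0).round(1),P.max(0).round(1))
# outer silhouette: dark->wood edge along radial rays in the upper part, subpixel by gradient max
c=np.array([319,127.]); E=[]
for a in np.radians(np.arange(-170,-9,5)):
    d=np.array([np.cos(a),np.sin(a)]); rr=np.arange(58,85,.25)
    q=c+rr[:,None]*d; v=cv2.remap(g.astype(np.float32),q[:,0].astype(np.float32)[None],q[:,1].astype(np.float32)[None],1)[0]
    k=np.argmax(np.gradient(v)); E.append(q[k])
E=np.array(E)
W=np.array([onz(f,u,v,85) for u,v in E])
s=least_squares(lambda p: np.hypot(W[:,0]-p[0],W[:,1]-p[1])-p[2],[518,151,47],loss="soft_l1"); print(s.x,np.abs(s.fun).mean())
```

```text
42 [256.9  62.5] [380.4 191.3]
47 [249.5  54. ] [387.8 198.3]
41 [261.9  68.3] [375.3 186.5]
[517.34554935 150.0645678   45.90210896] 0.7205761463431279
```

Emit:
arm_command([
  {"hand": 30, "tx": 25, "ty": 0.5, "tz": 0, "wx": 0, "wy": 0, "wz": 0},
  {"hand": 30, "tx": 28, "ty": 0, "tz": 0, "wx": 0, "wy": 0, "wz": 0},
  {"hand": 30, "tx": 15, "ty": 0, "tz": 0, "wx": 0, "wy": 0, "wz": 0},
  {"hand": 30, "tx": 0, "ty": 0, "tz": 20, "wx": 0, "wy": 0, "wz": 0},
  {"hand": 30, "tx": 0, "ty": 0, "tz": 30, "wx": 0, "wy": 0, "wz": 0},
  {"hand": 30, "tx": 0, "ty": 0, "tz": 25, "wx": 0, "wy": 0, "wz": 0},
  {"hand": 30, "tx": 0, "ty": 0, "tz": 10, "wx": 0, "wy": 0, "wz": 0},
  {"hand": 30, "tx": 0, "ty": 0, "tz": 0, "wx": 0, "wy": 0, "wz": 0},
])

```text
clock: 9.9
eef_pos: [517.7, 150.1, 77.7]
tcp_rot: [-3.141, 0.0, 1.57]
contact_force: [0.3, -0.0, -1.1]
opening: 0.511
grasp_force: 30.7
```

Emit:
arm_command([
  {"hand": 30, "tx": 0, "ty": 0, "tz": 0, "wx": 0, "wy": 0, "wz": 0},
  {"hand": 30, "tx": 0, "ty": 0, "tz": 4, "wx": 0, "wy": 0, "wz": 0},
  {"hand": 30, "tx": 0, "ty": 0, "tz": 4, "wx": 0, "wy": 0, "wz": 0},
  {"hand": 30, "tx": 0, "ty": 0, "tz": 2, "wx": 0, "wy": 0, "wz": 0},
  {"hand": 30, "tx": 0, "ty": 0, "tz": 2, "wx": 0, "wy": 0, "wz": 0},
  {"hand": 30, "tx": 0, "ty": 0, "tz": 0, "wx": 0, "wy": 0, "wz": 0},
])

```text
clock: 10.65
eef_pos: [517.8, 150.5, 65.8]
tcp_rot: [-3.141, 0.0, 1.571]
contact_force: [-0.6, 0.1, -0.8]
opening: 0.511
grasp_force: 30.7
```

Emit:
arm_command([
  {"hand": 30, "tx": 0, "ty": 0, "tz": 1.5, "wx": 0, "wy": 0, "wz": 0},
  {"hand": 30, "tx": 0, "ty": 0, "tz": 1.5, "wx": 0, "wy": 0, "wz": 0},
  {"hand": 30, "tx": 0, "ty": 0, "tz": 1, "wx": 0, "wy": 0, "wz": 0},
  {"hand": 30, "tx": 0, "ty": 0, "tz": 1, "wx": 0, "wy": 0, "wz": 0},
  {"hand": 30, "tx": 0, "ty": 0, "tz": 0, "wx": 0, "wy": 0, "wz": 0},
])

```text
clock: 11.28
eef_pos: [517.9, 150.5, 60.9]
tcp_rot: [-3.141, 0.0, 1.571]
contact_force: [-0.2, 0.5, -1.3]
opening: 0.511
grasp_force: 30.7
```

Emit:
arm_command([
  {"hand": 30, "tx": 0, "ty": 0, "tz": 0.7, "wx": 0, "wy": 0, "wz": 0},
  {"hand": 30, "tx": 0, "ty": 0, "tz": 0.5, "wx": 0, "wy": 0, "wz": 0},
  {"hand": 30, "tx": 0, "ty": 0, "tz": 0, "wx": 0, "wy": 0, "wz": 0},
])

```text
clock: 11.65
eef_pos: [518.0, 150.5, 60.4]
tcp_rot: [3.141, -0.0, 1.571]
contact_force: [-1.2, -0.7, 6.1]
opening: 0.511
grasp_force: 31.4
```

Contact came at the predicted height, so I'm releasing and backing up.

Emit:
arm_command([
  {"hand": 46, "tx": 0, "ty": 0, "tz": 0, "wx": 0, "wy": 0, "wz": 0},
  {"hand": 50, "tx": 0, "ty": 0, "tz": 0, "wx": 0, "wy": 0, "wz": 0},
  {"hand": 60, "tx": 0, "ty": 0, "tz": 0, "wx": 0, "wy": 0, "wz": 0},
  {"hand": 70, "tx": 0, "ty": 0, "tz": 0, "wx": 0, "wy": 0, "wz": 0},
  {"hand": 70, "tx": 0, "ty": 0, "tz": 0, "wx": 0, "wy": 0, "wz": 0},
  {"hand": 70, "tx": 0, "ty": 0, "tz": -5, "wx": 0, "wy": 0, "wz": 0},
  {"hand": 70, "tx": 0, "ty": 0, "tz": -15, "wx": 0, "wy": 0, "wz": 0},
  {"hand": 70, "tx": 0, "ty": 0, "tz": -20, "wx": 0, "wy": 0, "wz": 0},
])

```text
clock: 12.65
eef_pos: [517.8, 150.5, 100.8]
tcp_rot: [-3.141, 0.0, 1.571]
contact_force: [0.7, 0.1, -0.1]
opening: 0.816
grasp_force: 0.0
```

Emit:
arm_command([
  {"hand": 85, "tx": 0, "ty": 0, "tz": -40, "wx": 0, "wy": 0, "wz": 0},
  {"hand": 85, "tx": 0, "ty": 0, "tz": -40, "wx": 0, "wy": 0, "wz": 0},
  {"hand": 85, "tx": -30, "ty": 0, "tz": -20, "wx": 0, "wy": 0, "wz": 0},
  {"hand": 85, "tx": -50, "ty": 0, "tz": 0, "wx": 0, "wy": 0, "wz": 0},
  {"hand": 85, "tx": -30, "ty": 0, "tz": 0, "wx": 0, "wy": 0, "wz": 0},
  {"hand": 85, "tx": 0, "ty": 0, "tz": 0, "wx": 0, "wy": 0, "wz": 0},
  {"hand": 85, "tx": 0, "ty": 0, "tz": 0, "wx": 0, "wy": 0, "wz": 0},
])

```text
clock: 13.52
eef_pos: [518.1, 40.9, 200.5]
tcp_rot: [3.141, -0.0, 1.57]
contact_force: [-0.3, 0.1, 0.4]
opening: 0.994
grasp_force: 0.0
```

Run:
```python
from rig import r, imaging
import cv2, pickle
from h import *; from ell import ells
s=r.sense(); print(s["clock"],s["eef_pos"],s["tcp_rot"])
f=imaging.grab_frame("wrist"); g=imaging.grab_frame("side"); pickle.dump((f,g),open("f4.pkl","wb"))
C=np.zeros((480,800,3),np.uint8); C[:,:640]=f["image"]; C[:240,640:]=cv2.resize(g["image"][195:255,250:290],(160,240),interpolation=cv2.INTER_CUBIC)
h=imaging.grab_frame("scene")["image"]; C[240:400,640:]=cv2.resize(h[195:245,342:392],(160,160),interpolation=cv2.INTER_CUBIC)
cv2.imwrite("pics/w4.png",C[:,:,::-1])
u,v=proj(f,[517.5,150,117]); print(u,v)
for e in ells(f["image"],(int(u)-110,max(0,int(v)-110),220,220),(20,60),80): print(e, onz(f,e[0],e[1],117),onz(f,e[0],e[1],89))
for n,R,z in (("open",17,117),("plate",47.5,89)):
    P=np.array([proj(f,[517.5+R*np.cos(a),150+R*np.sin(a),z]) for a in np.linspace(0,6.28,91)]); print(n,(P.min(0)+P.max(0))/2,np.ptp(P,axis=0))
u,v=proj(f,[504,-4,65]); print("dish",u,v)
hsv=cv2.cvtColor(f["image"],cv2.COLOR_RGB2HSV); b=(int(u)-40,int(v)-40)
m=((hsv[:,:,1]>90)&(hsv[:,:,0]<20)).astype(np.uint8); m2=np.zeros_like(m); m2[b[1]:b[1]+80,b[0]:b[0]+80]=m[b[1]:b[1]+80,b[0]:b[0]+80]
n,l,st,ce=cv2.connectedComponentsWithStats(m2)
for i in range(1,n):
    if st[i,4]>100: print("ball",st[i],ce[i],onz(f,*ce[i],65.5))
for e in ells(f["image"],(int(u)-90,int(v)-90,180,180),(20,60),60): print(e, onz(f,e[0],e[1],74),onz(f,e[0],e[1],48))
```

```text
13.525 [518.08254677  40.89718796 200.47802173] [ 3.14079588e+00 -4.30143181e-04  1.57026428e+00]
316.31110833523513 68.54402898783596
(352.5, 152.0, 0.0, 1.0, 0) [543.   95.7 117. ] [545.7  94.1  89. ]
(404.5, 71.5, 0.0, 1.0, 0) [576.3 148.1 117. ] [582.6 152.2  89. ]
(404.5, 66.5, 0.0, 1.0, 0) [576.1 151.2 117. ] [582.4 155.6  89. ]
(236.5, 177.8, 10.4, 10.9, 135) [459.7  77.7 117. ] [453.4  74.1  89. ]
(356.8, 150.7, 1.4, 39.9, 2) [546.   96.6 117. ] [549.   95.1  89. ]
(227.1, 192.6, 31.5, 42.3, 159) [452.1  66.9 117. ] [445.   62.2  89. ]
(391.9, 177.6, 40.9, 48.8, 133) [571.9  77.6 117. ] [577.7  74.1  89. ]
(300.9, 71.2, 30.2, 51.3, 174) [507.2 148.4 117. ] [506.  152.5  89. ]
(317.6, 68.9, 50.9, 55.6, 179) [518.4 149.8 117. ] [518.4 154.   89. ]
(317.6, 68.9, 51.3, 56.2, 179) [518.4 149.8 117. ] [518.4 154.   89. ]
(318.2, 69.4, 61.4, 70.0, 2) [518.8 149.5 117. ] [518.8 153.7  89. ]
(209.8, 118.9, 2.1, 83.3, 176) [443.9 118.2 117. ] [435.9 119.   89. ]
(317.7, 70.1, 68.5, 93.4, 94) [518.4 149.  117. ] [518.4 153.2  89. ]
(301.6, 246.4, 107.3, 118.5, 94) [506.   25.5 117. ] [5
[... 703 characters left out ...]
7.2, 44) [504.8  -2.   74. ] [503.7 -11.7  48. ]
(304.5, 349.3, 13.1, 34.0, 90) [505.3 -94.   74. ] [ 504.1 -111.7   48. ]
(226.3, 331.6, 1.0, 34.0, 175) [430.7 -74.4  74. ] [423.1 -90.4  48. ]
(218.4, 342.3, 26.0, 76.1, 1) [422.2 -86.1  74. ] [ 413.9 -103.1   48. ]
(296.3, 261.3, 58.2, 80.4, 99) [498.9  -2.8  74. ] [497.3 -12.6  48. ]
(220.3, 226.6, 19.7, 81.0, 178) [433.   29.6  74. ] [425.7  22.6  48. ]
(301.4, 250.5, 115.5, 121.3, 96) [503.7   7.4  74. ] [502.4  -1.5  48. ]
(301.4, 250.5, 115.9, 121.8, 96) [503.7   7.4  74. ] [502.4  -1.5  48. ]
(364.0, 158.0, 99.6, 169.7, 0) [556.8  88.4  74. ] [560.1  86.4  48. ]
(307.1, 240.1, 161.3, 186.0, 108) [508.9  17.1  74. ] [508.1   9.1  48. ]
```

View pics/w4.png

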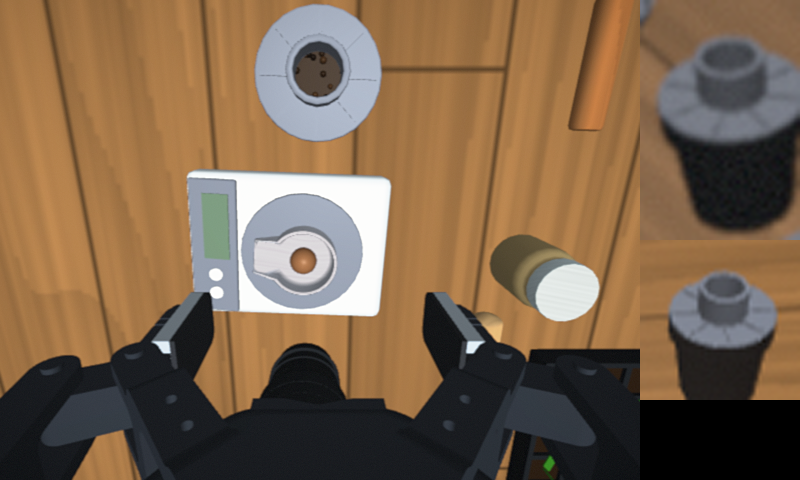

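The cover sits level on the pot in all three views: its opening is at (317.6,68.9), which gives mouth (518.3,149.4), and the pot is upright. The dish's ball is at (302.8,260.3) and the lip tip is around (254,257). Now the dish's centre and heading.

Run:
```python
import pickle,cv2
from h import *
from scipy.optimize import least_squares
f,g=pickle.load(open("f4.pkl","rb")); im=f["image"]
G=cv2.GaussianBlur(cv2.cvtColor(im,cv2.COLOR_RGB2GRAY),(3,3),0).astype(np.float32)
print("row258",G[258,240:345:3].astype(int).tolist()); print("col303",G[222:300:3,303].astype(int).tolist())
print("rows tip: "); 
for v in (242,246,250,254,258,262,266,270,274): 
    d=np.gradient(G[v,240:275]); k=int(np.argmax(np.abs(d))); print(v,240+k,round(float(d[k]),1),onz(f,240+k,v,63.5)[:2])
# lip sides: vertical scans
for u in (258,262,266,270,274):
    d=np.gradient(G[225:290,u]); a=np.argsort(-np.abs(d))[:6]; print(u,sorted((225+a).tolist()))
def circle(cx,cy,r0,r1,angs,z,sg,p0):
    Wp=[]
    for a in np.radians(angs):
        rr=np.arange(r0,r1,.25); q=np.array([cx,cy])+rr[:,None]*[np.cos(a),np.sin(a)]
        v=cv2.remap(G,q[:,:1].astype(np.float32),q[:,1:].astype(np.float32),1)[:,0]; k=np.argmax(sg*np.gradient(v)); Wp.append(onz(f,*q[k],z))
    Wp=np.array(Wp); s=least_squares(lambda p:np.hypot(Wp[:,0]-p[0],Wp[:,1]-p[1])-p[2],p0,loss="soft_l1"); return s.x.round(1),np.abs(s.fun).mean().round(2)
print("pan",circle(301.4,250.5,50,66,range(0,360,8),48,1,[504,-2,60]))
print("dishtop outer +",circle(303,260,24,42,range(-100,101,5),74,-1,[504,-2,31]))
P=np.array([proj(f,[504+31*np.cos(a),-4+31*np.sin(a),74]) for a in np.linspace(0,6.28,91)]);print(P.min(0),P.max(0))
```

```text
row258 [250, 164, 164, 164, 160, 214, 217, 218, 218, 219, 219, 219, 219, 220, 220, 220, 213, 97, 106, 119, 129, 136, 132, 122, 108, 112, 217, 219, 219, 219, 179, 163, 190, 167, 168]
col303 [171, 152, 115, 187, 201, 219, 216, 220, 192, 77, 104, 120, 136, 166, 153, 136, 122, 131, 218, 219, 203, 141, 114, 130, 211, 162]
rows tip: 
242 241 -32.5 [447.9  12.2]
246 240 -34.0 [446.7   8.3]
250 240 -37.0 [446.5   4.4]
254 240 -34.0 [446.3   0.5]
258 241 -32.0 [446.9  -3.4]
262 242 -32.5 [447.6  -7.4]
266 243 -32.5 [448.3 -11.4]
270 245 -29.5 [450.  -15.4]
274 246 -32.5 [450.7 -19.5]
258 [237, 239, 240, 241, 270, 271]
262 [237, 240, 241, 271, 272, 276]
266 [237, 240, 241, 272, 273, 275]
270 [240, 241, 272, 273, 276, 277]
274 [240, 241, 242, 272, 277, 278]
pan (array([502.4,  -4.3,  59.2]), np.float64(0.23))
dishtop outer + (array([5.045e+02, 2.000e-01, 2.620e+01]), np.float64(2.13))
[267.5340945  229.39023971] [336.29922273 293.85899082]
```

Emit:
arm_command([
  {"hand": 85, "tx": 0, "ty": 0, "tz": 0, "wx": 0, "wy": 0, "wz": -0.17},
  {"hand": 85, "tx": 0, "ty": 0, "tz": 0, "wx": 0, "wy": 0, "wz": -0.17},
  {"hand": 85, "tx": 0, "ty": 0, "tz": 0, "wx": 0, "wy": 0, "wz": -0.17},
  {"hand": 85, "tx": 0, "ty": 0, "tz": 0, "wx": 0, "wy": 0, "wz": -0.17},
  {"hand": 85, "tx": 0, "ty": 0, "tz": 0, "wx": 0, "wy": 0, "wz": -0.17},
  {"hand": 85, "tx": 0, "ty": 0, "tz": 0, "wx": 0, "wy": 0, "wz": -0.17},
  {"hand": 85, "tx": 0, "ty": 0, "tz": 0, "wx": 0, "wy": 0, "wz": -0.17},
  {"hand": 85, "tx": 0, "ty": 0, "tz": 0, "wx": 0, "wy": 0, "wz": -0.17},
])

```text
clock: 14.68
eef_pos: [517.9, 41.3, 199.7]
tcp_rot: [3.142, -0.0, 2.938]
contact_force: [-0.3, -0.4, 0.1]
opening: 0.995
grasp_force: 0.0
```

Emit:
arm_command([
  {"hand": 80, "tx": 0, "ty": 0, "tz": 0, "wx": 0, "wy": 0, "wz": -0.14},
  {"hand": 80, "tx": 5, "ty": -23, "tz": 0, "wx": 0, "wy": 0, "wz": 0},
  {"hand": 80, "tx": 5.2, "ty": -23.5, "tz": 0, "wx": 0, "wy": 0, "wz": 0},
  {"hand": 80, "tx": 0, "ty": 0, "tz": 20, "wx": 0, "wy": 0, "wz": 0},
  {"hand": 80, "tx": 0, "ty": 0, "tz": 40, "wx": 0, "wy": 0, "wz": 0},
  {"hand": 80, "tx": 0, "ty": 0, "tz": 30, "wx": 0, "wy": 0, "wz": 0},
  {"hand": 80, "tx": 0, "ty": 0, "tz": 0, "wx": 0, "wy": 0, "wz": 0},
  {"hand": 80, "tx": 0, "ty": 0, "tz": 0, "wx": 0, "wy": 0, "wz": 0},
])

```text
clock: 15.68
eef_pos: [505.2, -4.8, 110.7]
tcp_rot: [3.142, 0.001, 3.071]
contact_force: [0.4, 0.6, -0.1]
opening: 0.936
grasp_force: 0.0
```

Run:
```python
from rig import r, imaging
import cv2, pickle
from h import *
s=r.sense(); print(s["clock"],s["eef_pos"],s["tcp_rot"],s["qpos"])
f=imaging.grab_frame("wrist"); im=f["image"]; pickle.dump(f,open("f5.pkl","wb"))
u,v=proj(f,[504.6,-4.8,65.5]); print(u,v)
hsv=cv2.cvtColor(im,cv2.COLOR_RGB2HSV)
m=((hsv[:,:,1]>90)&(hsv[:,:,0]<20)).astype(np.uint8); k=np.zeros_like(m); a,b=int(u),int(v); k[b-40:b+40,a-40:a+40]=1
n,l,st,ce=cv2.connectedComponentsWithStats(m*k)
for i in range(1,n):
    if st[i,4]>200: print("ball",st[i],ce[i],onz(f,*ce[i],65.5))
g=cv2.cvtColor(im,cv2.COLOR_RGB2GRAY)
# pan/dish rim predicted vs. seen, and pad faces
for z in (60,70,80,90,100,110): print(z,[proj(f,np.array([s["eef_pos"][0],s["eef_pos"][1],z])+q*np.array([.0715,.9974,0])+w*np.array([-.9974,.0715,0])).round(0).tolist() for q in (-40,40) for w in (11,)])
for v in range(260,345,6): print(v,g[v,150:500:10].tolist())
```

```text
15.675 [505.17812639  -4.76305736 110.71742604] [3.14151063e+00 9.08355999e-04 3.07145234e+00] [-1.24191993e-02  2.77456991e-01  1.96861905e+00  3.78019099e-05
  8.94605034e-01 -1.51309890e+00]
319.29994872013935 242.2746535588098
ball [ 302  225   36   36 1039] [319.22329163 242.45717036] [504.7  -4.9  65.5]
60 [[258.0, 224.0], [381.0, 225.0]]
70 [[256.0, 229.0], [383.0, 229.0]]
80 [[253.0, 233.0], [386.0, 233.0]]
90 [[250.0, 238.0], [389.0, 238.0]]
100 [[246.0, 243.0], [393.0, 243.0]]
110 [[243.0, 249.0], [397.0, 249.0]]
260 [34, 116, 115, 115, 115, 117, 116, 114, 241, 230, 145, 146, 147, 84, 174, 186, 179, 88, 192, 187, 157, 90, 152, 151, 152, 242, 238, 115, 114, 115, 113, 113, 113, 112, 16]
266 [34, 116, 115, 115, 116, 117, 116, 115, 241, 242, 144, 145, 147, 137, 116, 187, 190, 191, 191, 188, 98, 190, 150, 150, 148, 242, 237, 102, 94, 89, 81, 74, 69, 67, 12]
272 [101, 116, 116, 116, 116, 116, 116, 119, 239, 242, 141, 143, 146, 171, 87, 132, 184, 186, 180, 121, 90, 143, 151, 150, 238, 242, 236, 83, 88, 93, 97, 101, 102, 103, 16]
278 [117, 118, 119, 118, 118, 119, 119, 118, 237, 24
[... 1288 characters left out ...]
6, 19, 19, 87, 70, 39, 104, 103]
326 [100, 59, 33, 88, 17, 20, 16, 24, 103, 227, 224, 219, 214, 199, 170, 152, 138, 127, 117, 110, 101, 104, 103, 104, 105, 106, 105, 14, 15, 9, 86, 87, 21, 104, 103]
332 [104, 20, 86, 87, 13, 17, 14, 34, 109, 109, 108, 108, 108, 106, 107, 106, 105, 104, 105, 104, 105, 105, 105, 105, 106, 107, 107, 14, 12, 14, 16, 86, 45, 40, 108]
338 [57, 18, 208, 106, 18, 19, 16, 84, 105, 108, 106, 108, 107, 108, 108, 108, 109, 110, 110, 110, 111, 111, 111, 111, 111, 110, 110, 15, 14, 15, 21, 212, 201, 20, 100]
344 [22, 23, 86, 163, 18, 19, 18, 111, 111, 111, 112, 111, 112, 112, 110, 110, 109, 109, 111, 109, 111, 109, 109, 110, 110, 108, 108, 22, 16, 16, 35, 218, 23, 20, 20]
```

Emit:
arm_command([
  {"hand": 80, "tx": 0.4, "ty": 0, "tz": 25, "wx": 0, "wy": 0, "wz": 0},
  {"hand": 80, "tx": 0, "ty": 0, "tz": 30, "wx": 0, "wy": 0, "wz": 0},
  {"hand": 80, "tx": 0, "ty": 0, "tz": 20, "wx": 0, "wy": 0, "wz": 0},
  {"hand": 80, "tx": 0, "ty": 0, "tz": 12, "wx": 0, "wy": 0, "wz": 0},
  {"hand": 80, "tx": 0, "ty": 0, "tz": 6, "wx": 0, "wy": 0, "wz": 0},
  {"hand": 80, "tx": 0, "ty": 0, "tz": 3.5, "wx": 0, "wy": 0, "wz": 0},
  {"hand": 80, "tx": 0, "ty": 0, "tz": 0, "wx": 0, "wy": 0, "wz": 0},
])

```text
clock: 16.6
eef_pos: [504.4, -5.1, 13.6]
tcp_rot: [3.142, 0.001, 3.071]
contact_force: [0.2, -0.5, 0.5]
opening: 0.939
grasp_force: 0.0
```

Emit:
arm_command([
  {"hand": 72, "tx": 0, "ty": 0, "tz": 0, "wx": 0, "wy": 0, "wz": 0},
  {"hand": 68, "tx": 0, "ty": 0, "tz": 0, "wx": 0, "wy": 0, "wz": 0},
  {"hand": 66, "tx": 0, "ty": 0, "tz": 0, "wx": 0, "wy": 0, "wz": 0},
  {"hand": 64.5, "tx": 0, "ty": 0, "tz": 0, "wx": 0, "wy": 0, "wz": 0},
  {"hand": 63.5, "tx": 0, "ty": 0, "tz": 0, "wx": 0, "wy": 0, "wz": 0},
  {"hand": 62.5, "tx": 0, "ty": 0, "tz": 0, "wx": 0, "wy": 0, "wz": 0},
  {"hand": 61.5, "tx": 0, "ty": 0, "tz": 0, "wx": 0, "wy": 0, "wz": 0},
  {"hand": 60, "tx": 0, "ty": 0, "tz": 0, "wx": 0, "wy": 0, "wz": 0},
], squeeze=35)

```text
clock: 17.6
eef_pos: [504.1, -5.1, 13.6]
tcp_rot: [3.142, 0.0, 3.071]
contact_force: [-1.8, 0.4, 6.6]
opening: 0.717
grasp_force: 37.1
```

Emit:
arm_command([
  {"hand": 56, "tx": 0, "ty": 0, "tz": 0, "wx": 0, "wy": 0, "wz": 0},
  {"hand": 52, "tx": 0, "ty": 0, "tz": 0, "wx": 0, "wy": 0, "wz": 0},
])

```text
clock: 17.85
eef_pos: [504.1, -5.1, 13.6]
tcp_rot: [3.142, 0.0, 3.071]
contact_force: [-1.0, 0.4, 5.3]
opening: 0.719
grasp_force: 37.1
```

Gripped at 61.4 mm with 37 N. Lifting gently.

Emit:
arm_command([
  {"hand": 52, "tx": 0, "ty": 0, "tz": -0.5, "wx": 0, "wy": 0, "wz": 0},
  {"hand": 52, "tx": 0, "ty": 0, "tz": -1, "wx": 0, "wy": 0, "wz": 0},
  {"hand": 52, "tx": 0, "ty": 0, "tz": -2, "wx": 0, "wy": 0, "wz": 0},
  {"hand": 52, "tx": 0, "ty": 0, "tz": -3, "wx": 0, "wy": 0, "wz": 0},
  {"hand": 52, "tx": 0, "ty": 0, "tz": -4, "wx": 0, "wy": 0, "wz": 0},
  {"hand": 52, "tx": 0, "ty": 0, "tz": -3, "wx": 0, "wy": 0, "wz": 0},
  {"hand": 52, "tx": 0, "ty": 0, "tz": -1.5, "wx": 0, "wy": 0, "wz": 0},
  {"hand": 52, "tx": 0, "ty": 0, "tz": 0, "wx": 0, "wy": 0, "wz": 0},
])

```text
clock: 18.85
eef_pos: [504.1, -5.1, 28.4]
tcp_rot: [3.142, 0.0, 3.071]
contact_force: [-0.1, -0.8, -1.5]
opening: 0.721
grasp_force: 38.1
```

```bash
cat > ball.py <<'E'
from rig import r, imaging
import cv2, pickle
from h import *
s=r.sense(); e=s["eef_pos"]; print(s["clock"],e.round(1),s["tcp_rot"].round(3),s["grasp_force"],s["contact_force"].round(1))
f=imaging.grab_frame("wrist"); im=f["image"]; pickle.dump(f,open("fl.pkl","wb"))
dz=e[2]-13.6
yaw=s["tcp_rot"][2]
u,v=proj(f,[e[0],e[1],65.5+dz]); print("tcp px",u,v)
hsv=cv2.cvtColor(im,cv2.COLOR_RGB2HSV)
m=((hsv[:,:,1]>90)&(hsv[:,:,0]<20)).astype(np.uint8); k=np.zeros_like(m); a,b=int(u),int(v); k[b-45:b+45,a-45:a+45]=1
n,l,st,ce=cv2.connectedComponentsWithStats(m*k)
for i in range(1,n):
    if st[i,4]>200: 
        p=onz(f,*ce[i],65.5+dz)[:2]-e[:2]; R=np.array([[np.cos(yaw),np.sin(yaw)],[np.sin(yaw),-np.cos(yaw)]])
        print("ball",st[i],ce[i].round(1),"rel tool xy",(R@p).round(1))
E
python3 ball.py
```

```text
18.85 [504.1  -5.1  28.4] [3.142 0.    3.071] 38.149934583020695 [-0.1 -0.8 -1.5]
tcp px 320.2132023940063 319.8641546299429
ball [ 287  290   62   65 3148] [317.9 322.1] rel tool xy [-0.9 -0.9]
```

Emit:
arm_command([
  {"hand": 52, "tx": 0, "ty": 0, "tz": -3, "wx": 0, "wy": 0, "wz": 0},
  {"hand": 52, "tx": 0, "ty": 0, "tz": -7, "wx": 0, "wy": 0, "wz": 0},
  {"hand": 52, "tx": 0, "ty": 0, "tz": -11, "wx": 0, "wy": 0, "wz": 0},
  {"hand": 52, "tx": 0, "ty": 0, "tz": -13, "wx": 0, "wy": 0, "wz": 0},
  {"hand": 52, "tx": 0, "ty": 0, "tz": -13, "wx": 0, "wy": 0, "wz": 0},
  {"hand": 52, "tx": 0, "ty": 0, "tz": -10, "wx": 0, "wy": 0, "wz": 0},
  {"hand": 52, "tx": 0, "ty": 0, "tz": -5, "wx": 0, "wy": 0, "wz": 0},
  {"hand": 52, "tx": 0, "ty": 0, "tz": -1.5, "wx": 0, "wy": 0, "wz": 0},
])

```text
clock: 19.9
eef_pos: [504.1, -5.1, 92.1]
tcp_rot: [3.142, 0.0, 3.071]
contact_force: [-1.0, 0.4, -1.8]
opening: 0.718
grasp_force: 38.2
```

Emit:
arm_command([
  {"hand": 52, "tx": 0, "ty": 0, "tz": 0, "wx": 0, "wy": 0, "wz": 0.02},
  {"hand": 52, "tx": 0, "ty": 0, "tz": 0, "wx": 0, "wy": 0, "wz": 0.04},
  {"hand": 52, "tx": 0, "ty": 0, "tz": 0, "wx": 0, "wy": 0, "wz": 0.06},
  {"hand": 52, "tx": 0, "ty": 0, "tz": 0, "wx": 0, "wy": 0, "wz": 0.08},
  {"hand": 52, "tx": 0, "ty": 0, "tz": 0, "wx": 0, "wy": 0, "wz": 0.1},
  {"hand": 52, "tx": 0, "ty": 0, "tz": 0, "wx": 0, "wy": 0, "wz": 0.1},
  {"hand": 52, "tx": 0, "ty": 0, "tz": 0, "wx": 0, "wy": 0, "wz": 0.1},
  {"hand": 52, "tx": 0, "ty": 0, "tz": 0, "wx": 0, "wy": 0, "wz": 0.1},
])

```text
clock: 20.9
eef_pos: [503.7, -5.1, 91.3]
tcp_rot: [-3.141, -0.001, 2.467]
contact_force: [-0.6, -0.5, -0.8]
opening: 0.713
grasp_force: 38.2
```

```bash
python3 ball.py
```

```text
20.9 [503.7  -5.1  91.3] [-3.141e+00 -1.000e-03  2.467e+00] 38.18061500967815 [-0.6 -0.5 -0.8]
tcp px 319.31067668988544 318.71400258326514
ball [ 287  290   63   65 3155] [317.9 322.1] rel tool xy [-1.5 -0.5]
```

Emit:
arm_command([
  {"hand": 52, "tx": 0, "ty": 0, "tz": 0, "wx": 0, "wy": 0, "wz": 0.1},
  {"hand": 52, "tx": 0, "ty": 0, "tz": 0, "wx": 0, "wy": 0, "wz": 0.1},
  {"hand": 52, "tx": 0, "ty": 0, "tz": 0, "wx": 0, "wy": 0, "wz": 0.1},
  {"hand": 52, "tx": 0, "ty": 0, "tz": 0, "wx": 0, "wy": 0, "wz": 0.1},
  {"hand": 52, "tx": 0, "ty": 0, "tz": 0, "wx": 0, "wy": 0, "wz": 0.1},
  {"hand": 52, "tx": 0, "ty": 0, "tz": 0, "wx": 0, "wy": 0, "wz": 0.1},
  {"hand": 52, "tx": 0, "ty": 0, "tz": 0, "wx": 0, "wy": 0, "wz": 0.1},
  {"hand": 52, "tx": 0, "ty": 0, "tz": 0, "wx": 0, "wy": 0, "wz": 0.08},
])

```text
clock: 21.95
eef_pos: [503.7, -5.1, 91.4]
tcp_rot: [-3.141, -0.0, 1.689]
contact_force: [-0.1, -0.5, -2.3]
opening: 0.718
grasp_force: 38.1
```

Emit:
arm_command([
  {"hand": 52, "tx": 0, "ty": 0, "tz": 0, "wx": 0, "wy": 0, "wz": 0.06},
  {"hand": 52, "tx": 0, "ty": 0, "tz": 0, "wx": 0, "wy": 0, "wz": 0.04},
  {"hand": 52, "tx": 0, "ty": 0, "tz": 0, "wx": 0, "wy": 0, "wz": 0.02},
  {"hand": 52, "tx": 0, "ty": 0, "tz": 0, "wx": 0, "wy": 0, "wz": 0},
  {"hand": 52, "tx": 0, "ty": 0, "tz": 0, "wx": 0, "wy": 0, "wz": 0},
  {"hand": 52, "tx": 0, "ty": 0, "tz": 0, "wx": 0, "wy": 0, "wz": 0},
])

```text
clock: 22.7
eef_pos: [504.0, -5.1, 91.8]
tcp_rot: [-3.142, 0.0, 1.571]
contact_force: [-0.8, -0.4, -1.7]
opening: 0.718
grasp_force: 38.1
```

```bash
python3 ball.py
python3 - <<'E'
import pickle
from h import *; from ell import ells
f=pickle.load(open("fl.pkl","rb"))
u,v=proj(f,[518.3,149.4,117]); print(u,v)
for e in ells(f["image"],(int(u)-75,max(0,int(v)-75),150,150),(20,60),80): print(e,onz(f,e[0],e[1],117))
P=np.array([proj(f,[518.3+17*np.cos(a),149.4+17*np.sin(a),117]) for a in np.linspace(0,6.28,91)]); print((P.min(0)+P.max(0))/2,np.ptp(P,axis=0))
print("lip exp",proj(f,[503.7,-5.1+46,142]))
E
```

```text
22.7 [504.   -5.1  91.8] [-3.142  0.     1.571] 38.144625410996014 [-0.8 -0.4 -1.7]
tcp px 317.4207413454968 318.47154850210035
ball [ 287  290   63   65 3154] [317.9 322.1] rel tool xy [-1.6  0.2]
359.47428947527146 -131.904022970936
(360.4, 124.5, 1.2, 132.0, 92) [521.3  66.8 117. ]
(349.3, -81.4, 215.4, 247.4, 0) [515.2 135.3 117. ]
(378.1, -433.1, 387.2, 973.5, 5) [521.4 217.8 117. ]
[ 359.53772891 -134.39485201] [101.10454547 126.0070922 ]
lip exp [316.35833767 200.02114994]
```

Emit:
arm_command([
  {"hand": 52, "tx": 2, "ty": 0.3, "tz": 0, "wx": 0, "wy": 0, "wz": 0},
  {"hand": 52, "tx": 5, "ty": 0.7, "tz": 0, "wx": 0, "wy": 0, "wz": 0},
  {"hand": 52, "tx": 8, "ty": 1, "tz": 0, "wx": 0, "wy": 0, "wz": 0},
  {"hand": 52, "tx": 10, "ty": 1.3, "tz": 0, "wx": 0, "wy": 0, "wz": 0},
  {"hand": 52, "tx": 10, "ty": 1.3, "tz": 0, "wx": 0, "wy": 0, "wz": 0},
  {"hand": 52, "tx": 8, "ty": 1, "tz": 0, "wx": 0, "wy": 0, "wz": 0},
  {"hand": 52, "tx": 5, "ty": 0.7, "tz": 0, "wx": 0, "wy": 0, "wz": 0},
  {"hand": 52, "tx": 2, "ty": 0.3, "tz": 0, "wx": 0, "wy": 0, "wz": 0},
])

```text
clock: 23.75
eef_pos: [510.7, 45.2, 91.8]
tcp_rot: [-3.142, 0.0, 1.571]
contact_force: [-0.3, -0.3, -0.0]
opening: 0.718
grasp_force: 38.1
```

```bash
python3 ball.py
python3 - <<'E'
import pickle,cv2
from h import *; from ell import ells
f=pickle.load(open("fl.pkl","rb"))
for e in ells(f["image"],(240,0,180,180),(20,60),70): print(e,onz(f,e[0],e[1],117))
g=cv2.cvtColor(f["image"],cv2.COLOR_RGB2GRAY)
for u in (300,317,334): print(u,g[130:300:4,u].tolist())
print("lip rows for tip y=40..48 rel",[proj(f,[510.6,44.9+d,142]).round(1).tolist() for d in (42,44,46,48)])
for v in (205,215): print(v,g[v,250:385:4].tolist())
E
```

```text
23.75 [510.7  45.2  91.8] [-3.142  0.     1.571] 38.149701229294806 [-0.3 -0.3 -0. ]
tcp px 317.40091581306956 318.48625141799766
ball [ 287  290   63   65 3149] [317.9 322.2] rel tool xy [-1.6  0.2]
(382.9, 159.4, 2.7, 32.2, 3) [537.7 103.4 117. ]
(258.8, 48.1, 0.9, 41.3, 93) [488.5 144.9 117. ]
(334.2, -5.6, 25.6, 44.2, 89) [516.9 162.7 117. ]
(287.1, 22.9, 13.4, 48.5, 10) [499.4 153.4 117. ]
(380.1, 110.0, 3.8, 61.1, 141) [535.6 122.7 117. ]
(337.5, 32.8, 90.6, 101.5, 4) [518.3 150.1 117. ]
(335.8, 45.1, 100.7, 134.9, 87) [517.7 145.9 117. ]
(334.1, 44.0, 204.2, 222.4, 3) [517.  146.3 117. ]
300 [168, 168, 167, 166, 166, 122, 130, 130, 130, 130, 129, 130, 129, 131, 131, 130, 128, 145, 127, 207, 207, 206, 206, 208, 206, 206, 204, 204, 202, 202, 202, 203, 204, 205, 204, 206, 206, 206, 208, 207, 207, 167, 57]
317 [170, 170, 169, 169, 169, 166, 134, 121, 122, 123, 121, 121, 123, 123, 121, 122, 123, 135, 123, 209, 207, 208, 208, 208, 206, 207, 207, 209, 209, 210, 210, 208, 207, 207, 208, 207, 206, 207, 210, 211, 50, 66, 79]
334 [171, 171, 171, 170, 170, 170, 163, 137, 140, 140, 140, 141, 141, 141, 141, 141, 142, 128, 117, 212, 210, 210, 211, 208, 208, 207, 206, 204, 203, 201, 201, 201, 202, 204, 206, 209, 210, 208, 206, 207, 207, 96, 67]
lip rows for tip y=40..48 rel [[317.1, 212.0], [317.1, 206.5], [317.1, 201.0], [317.1, 195.4]]
205 [244, 244, 244, 244, 243, 243, 206, 135, 162, 183, 203, 205, 203, 205, 200, 204, 206, 207, 208, 208, 208, 208, 205, 198, 199, 200, 197, 189, 112, 231, 227, 225, 223, 221]
215 [250, 250, 250, 250, 250, 251, 208, 190, 204, 206, 209, 203, 204, 206, 200, 205, 207, 207, 209, 209, 209, 209, 207, 201, 204, 209, 205, 207, 155, 207, 250, 250, 250, 249]
```

Emit:
arm_command([
  {"hand": 52, "tx": 2, "ty": 0.3, "tz": 0, "wx": 0, "wy": 0, "wz": 0},
  {"hand": 52, "tx": 5, "ty": 0.6, "tz": 0, "wx": 0, "wy": 0, "wz": 0},
  {"hand": 52, "tx": 8, "ty": 1, "tz": 0, "wx": 0, "wy": 0, "wz": 0},
  {"hand": 52, "tx": 10, "ty": 1.2, "tz": 0, "wx": 0, "wy": 0, "wz": 0},
  {"hand": 52, "tx": 10, "ty": 1.2, "tz": 0, "wx": 0, "wy": 0, "wz": 0},
  {"hand": 52, "tx": 10, "ty": 1.2, "tz": 0, "wx": 0, "wy": 0, "wz": 0},
  {"hand": 52, "tx": 7, "ty": 0.8, "tz": 0, "wx": 0, "wy": 0, "wz": 0},
  {"hand": 52, "tx": 4, "ty": 0.5, "tz": 0, "wx": 0, "wy": 0, "wz": 0},
])

```text
clock: 24.8
eef_pos: [517.5, 101.4, 91.8]
tcp_rot: [3.142, 0.0, 1.571]
contact_force: [0.1, -0.4, -1.7]
opening: 0.719
grasp_force: 38.2
```

Emit:
arm_command([
  {"hand": 52, "tx": 2, "ty": 0.2, "tz": 0, "wx": 0, "wy": 0, "wz": 0},
  {"hand": 52, "tx": 1, "ty": 0, "tz": 0, "wx": 0, "wy": 0, "wz": 0},
  {"hand": 52, "tx": 0, "ty": 0, "tz": 0, "wx": 0, "wy": 0, "wz": 0},
  {"hand": 52, "tx": 0, "ty": 0, "tz": 0, "wx": 0, "wy": 0, "wz": 0},
  {"hand": 52, "tx": 0, "ty": 0, "tz": 0, "wx": 0, "wy": 0, "wz": 0},
  {"hand": 52, "tx": 0, "ty": 0, "tz": 0, "wx": 0, "wy": 0, "wz": 0},
  {"hand": 52, "tx": 0, "ty": 0, "tz": 0, "wx": 0, "wy": 0, "wz": 0},
  {"hand": 52, "tx": 0, "ty": 0, "tz": 0, "wx": 0, "wy": 0, "wz": 0},
])

```text
clock: 25.8
eef_pos: [517.7, 103.9, 91.8]
tcp_rot: [3.142, 0.0, 1.571]
contact_force: [-0.9, 0.3, -1.2]
opening: 0.714
grasp_force: 38.2
```

```bash
python3 ball.py
python3 - <<'E'
import pickle,cv2
from h import *; from ell import ells
f=pickle.load(open("fl.pkl","rb"))
for e in ells(f["image"],(200,60,240,180),(20,60),60): print(e,onz(f,e[0],e[1],117),onz(f,e[0],e[1],89))
g=cv2.cvtColor(f["image"],cv2.COLOR_RGB2GRAY)
for u in (300,317,334): print(u,g[130:230:4,u].tolist())
for n,R,z in (("open",17,117),("outer",22,117),("plate",47.5,89)):
    P=np.array([proj(f,[518.3+R*np.cos(a),149.4+R*np.sin(a),z]) for a in np.linspace(0,6.28,91)]); print(n,P.min(0).round(),P.max(0).round())
E
```

```text
25.8 [517.7 103.9  91.8] [3.142 0.    1.571] 38.15283963122056 [-0.9  0.3 -1.2]
tcp px 317.4820439551023 318.5111111720064
ball [ 287  290   63   65 3146] [317.9 322.1] rel tool xy [-1.6  0.1]
(424.0, 135.4, 2.4, 24.1, 92) [560.9 171.6 117. ] [568.9 171.2  89. ]
(274.7, 222.3, 1.6, 28.2, 7) [499.2 135.3 117. ] [495.7 128.1  89. ]
(274.1, 208.5, 13.8, 28.6, 25) [499.1 141.4 117. ] [495.6 135.4  89. ]
(376.4, 77.7, 1.9, 30.3, 3) [540.6 193.2 117. ] [544.9 196.8  89. ]
(330.1, 147.7, 7.0, 31.3, 105) [522.9 166.8 117. ] [523.8 165.4  89. ]
(368.6, 130.9, 3.8, 49.0, 47) [538.4 173.3 117. ] [542.2 173.3  89. ]
(388.5, 181.0, 2.9, 57.6, 92) [547.5 153.2 117. ] [553.  149.3  89. ]
(318.9, 186.5, 97.3, 97.8, 114) [518.3 150.9 117. ] [518.4 146.6  89. ]
(315.1, 182.4, 98.9, 133.1, 112) [516.7 152.6 117. ] [516.5 148.6  89. ]
(318.8, 173.6, 187.6, 188.5, 9) [518.3 156.3 117. ] [518.3 153.   89. ]
300 [180, 180, 170, 172, 175, 165, 60, 64, 61, 62, 61, 60, 59, 59, 58, 58, 58, 56, 127, 220, 220, 219, 219, 220, 219]
317 [183, 179, 169, 179, 162, 65, 64, 66, 62, 64, 62, 62, 60, 61, 59, 59, 47, 44, 120, 221, 220, 220, 220, 219, 219]
334 [184, 183, 135, 185, 173, 133, 67, 66, 65, 64, 64, 64, 62, 45, 43, 62, 60, 28, 113, 223, 221, 221, 221, 221, 221]
open [279. 149.] [359. 229.]
outer [267. 136.] [371. 240.]
plate [223.  78.] [414. 270.]
```

```bash
python3 -c "
from rig import r
print(r.sign_off())"
```

```text
the job is handed in; nothing more can be done
None
```

Job handed in at about 26 s: by the last camera and force readings the cover sits level and released on the pot, and the dish is held level with the ball centred and its lip tip within about 1 mm of the collar's axis, roughly 25 mm above it; the sign-off returned no verdict.

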